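# Slide the lamp disc home and clip on its cover

## Robot

A 6-joint arm with a two-finger parallel gripper is mounted at the origin on the work surface. World frame = base frame: x ahead of the robot, y to its left, z up, the work surface at z = 0. Lengths are in m, angles in rad, forces in N, time in s.
With the tool pointing down it reaches from about 0.275 to 0.85 m from the base axis. Payload 19 kg.
Tool frame: the origin (TCP) lies midway between the tips of the shut fingers; the grasp point (between the pads) lies 19 mm behind it; z points along the fingers, y is the direction in which the jaws open and shut (so a half turn about z gives the same grasp; the last joint's range is limited). The gripper opens to 85 mm and grips with 20 to 120 N. Pads are 22 mm wide; open, the fingers measure 114 mm over their backs; the gripper's body (76 mm by 85 mm) begins 54 mm behind the grasp point. The pads swing forward as they close: fully open they stand 13 mm farther back than shut.
Start: joints at [-1.309, 0.15, 1.437, -0, 1.554, -0.134], TCP at [0.222, -0.531, 0.202] pointing down, gripper open.
Joint ranges: [-2.8, 2.8], [-0.68, 2.1], [0.12, 2.68], [-1.39, 4.53], [0.16, 2.79], [-2.81, 2.81]. Speed limits (rad/s): [1.89, 1.89, 2.22, 3.01, 3.01, 3.01].

## Interface

Orientations are given as [roll, pitch, yaw] about the fixed x, y, z axes, in that order (R = Rz(yaw) Ry(pitch) Rx(roll)).
In Python, from workcell import get_obs, optics, ctrl gives the robot as it stands. The module is installed in compiled form; this text tells all that it offers.
- The arm moves only by the tool servo_tool, never from a script. Its argument "increments" is a list of rows, each a list of 2 entries, a list of its own where there are three numbers: the shift along the world's x, y, z normalised to -1 to 1, where 1 is 0.05 m, then the turn, a rotation vector about the world's x, y, z normalised to -1 to 1, where 1 is 90 degrees. In form: [[[tx, ty, tz], [rx, ry, rz]], ...]. A call has 1 to 20 rows; each row shifts and turns the commanded pose from where the row before left it; what a row does not reach is not made up. A row lasts 1/8 s, in which the tool goes at most 62.5 mm and 10.7 degrees, less where a joint would pass 70% of its speed; a pose out of reach is approached as far as the arm can. A call with a number of a shift or a turn outside -1 to 1 is refused whole. A call with a gripper value outside its range is refused whole. "claw" is the opening, from -1 (shut) to 1 (fully open), so that 0 is half open, set as the call begins (left out, the last holds). The fingers move at their own pace and stop on an object; "newtons" is the grip in N (left out, the last holds). Time passes only in rows, so rows that do not move let the fingers close. It gives the time, the measured TCP pose, the force and the opening at its end, in the units of the state.
- get_obs(): the state, without advancing time (a new reading comes with each control period).
- optics.grab_frame(name): name is "scene" or "top"; returns a dict with "pixels" (400x640x3 uint8, blue, green, red), "camera_matrix" (3x3 intrinsics, pixels), "rvec" (rotation vector, rad) and "tvec" (3), from world to camera coordinates, as OpenCV has them. Camera axes: x right, y down, z forward; pixel columns grow to the right and rows downward; lengths in m; the calibration is good to about 2 mm. A picture is of the moment at which its call begins. There is no depth.
- ctrl.finish_job(): hands the job in, once; it reports no verdict.
Trained networks look in a picture, given as the dict that the camera call returned (one of the last four; its "shot" number tells which), for a name from the list of things; names that differ only in an ending like _2 or _b are one class to them, and where a whole thing is asked for, a point or a joint stands for the part that bears it (a point fixed in the world has none). Each returns a list of dicts, best first, with "score" (0 to 1); they miss things now and then, are a little off and sometimes report something else, mostly with a low value. They report only what shows in the picture. A call takes as long as a camera call. They do not tell look-alikes from the thing itself.
- optics.find_in(picture, query): "position" ([x, y, z] in m, in world coordinates, good to about 4 mm: the middle of the surface that is visible of it).
- optics.regions_of(picture, query): "mask" (400x640 bool, what is visible of it).
The state is a dict: "clock": time; "qpos": joint angles; "joint_vel": joint speeds; "effort": joint torques, N m; "ee_pos": TCP position; "tcp_rot": TCP orientation; "contact_force": force on the tool from outside, world axes, zero at the start; "moment": the same for the moment, N m; "width": finger opening in m.
Only numpy, scipy, OpenCV 4.12 (cv2) and the standard library are available. Lean on these libraries where they do the work, as an engineer would, in place of code of your own. Each camera call takes 0.05 s, during which the arm holds its last target.

## Task

Assemble the bench lamp: slide the round lamp disc along the top of the lamp base, without lifting it off, until it drops flat into the shallow pocket. Then set the grey cover centred over the disc, push it straight down until both clip arms snap under their catches and it sits fully home, and after that press the test button on the base all the way down and let it go. Leave the crate, the meter and the screwdriver where they are.

Things in the scene. Friction and masses are not known exactly. Their poses are not given: they have to be found in the camera images.
- lamp: Lamp base, fixed to the bench: a grey-painted metal block 120 mm wide (own x), 320 mm long (own y) and 36 mm high with a flat top. Origin at the centre of its underside, z up. The pocket lies towards its +y end, the test button at its -y end. On each long side, level with the pocket, is a spring catch.
- catch (a point): Middle of the spring catch on the +x side (own x = 62, y = 95, z = 29 mm of the base); its twin is at x = -62. A sloping steel leaf 30 mm long that stands out up to 5 mm from the base's side, 24 to 34 mm above the bench. It gives way inwards when the cover's clip arm is pushed down past it, then springs out over the arm's bead.
- pocket (a point): Centre of the mouth of the round blind pocket, at the height of the lamp base's top (own x = 0, y = +95 mm, z = 36 mm of the base). Pocket 75 mm in diameter, 6 mm deep.
- disc: Lamp disc: flat round aluminium disc with a white face, 70 mm in diameter, 10 mm thick, about 0.1 kg. Loose, it starts lying on the lamp base's top between the button and the pocket, some 90 to 130 mm from the pocket's centre. Origin at the centre of its underside, z up. It may be pushed at its edge or dragged from above. Lying in the pocket it stands 4 mm proud of the top.
- cover: Grey plastic cover, loose, standing on its two clip arms: 140 mm (own x) by 100 mm (own y), 75 mm high with its grip ridge, about 0.18 kg; a half turn leaves it the same. Origin midway between the arms' feet, z up. Its shell's lower edge, 28 mm above the feet, rests on the base's top when home: origin then 8 mm above the base's underside, x axis along the base's x axis.
- cover_bead (a point): Inner edge of the bead on the cover's +x clip arm (own x = 62, z = 10 mm; its twin at x = -62). The rigid arms hang at x = 66 to 70 mm, are 36 mm wide along y and straddle the base, the beads with 2 mm to spare on each side. The catches stop the cover about 10 mm above home until it is pushed down with about 5 to 12 N; then it snaps home.
- cover_grip (a point): Centre of the top of the cover's grip ridge, 75 mm above the cover's feet. The ridge is 20 mm wide along the cover's x, 64 mm long along its y, and stands 32 mm above the cover's flat top.
- test_button_top (a point): Centre of the top of the round test button (32 mm in diameter) in a black collar (48 mm in diameter, 12 mm high) on the lamp base's top, at own x = 0, y = -132 mm of the base. Its top stands 18 mm above the base's top. Press it straight down.
- test_button (a joint): How far the test button is pressed, m: 0 when free, 0.006 fully down, about 5 N; it springs back.
- crate: Bystander: blue open plastic box 150 x 110 x 70 mm, origin at the centre of its underside. It and the cover stand on opposite sides of the lamp base; which is on which side varies.
- meter: Bystander: dark hand-held test meter 85 x 170 x 35 mm (x, y, z), beyond the lamp base, origin at the centre of its underside.
- screwdriver: Bystander: screwdriver lying on the bench, 200 mm long (own x), 26 mm thick, origin in the middle of its length at its underside.
Not all that is in view belongs to the job. What is meant by the disc is not black, orange or turquoise, and is the smaller of those in its own colour.

How it is judged:
By the outcome, as a careful person would: the job done as asked, in the order asked, and still so for the second after the job is handed in, with the robot touching nothing.
It also fails if it takes over 61 s, if anything falls off the work surface, if the arm or the gripper's body presses on something with over 40 N, if the wrist force passes 120 N, or if a joint passes its speed limit or range.

## Working session

There is one attempt and no reset: what is moved stays moved. The work goes in short steps, Python scripts to look and compute and a tool call to move; the robot and the scene stay as the last step left them, time stands still between calls to the robot, and variables do not carry over. Pictures are saved under pics/ and viewed, and the job is handed in when it is done.

Besides the shell and the picture viewer there is one more tool, called after ">>>" as name(argument=value, ...) on one line, values as JSON. servo_tool: Moves the arm, as the interface text tells. Scaled input: -1 to 1 covers 0.05 m each way for a shift and 90 degrees each way for a turn. Its arguments: {"type":"object","properties":{"increments":{"type":"array"},"claw":{"type":"number"},"newtons":{"type":"number"}},"required":["increments"]}

```bash
mkdir -p pics; cat > h.py <<'E'
import numpy as np, cv2
from workcell import get_obs, optics, ctrl
def proj(f,P):
    p,_=cv2.projectPoints(np.array(P,float).reshape(-1,3),f["rvec"],f["tvec"],f["camera_matrix"],None); return p.reshape(-1,2)
def unproj(f,uv,z):
    R,_=cv2.Rodrigues(np.array(f["rvec"],float)); t=np.array(f["tvec"],float).reshape(3)
    uv=np.array(uv,float).reshape(-1,2)
    d=np.c_[uv,np.ones(len(uv))]@np.linalg.inv(f["camera_matrix"]).T@R
    c=-R.T@t
    return c+d*((z-c[2])/d[:,2])[:,None]
def save(f,n): cv2.imwrite(f"pics/{n}.png",f["pixels"])
E
python3 - <<'E'
from h import *
o=get_obs(); print(o)
for c in("scene","top"):
    f=optics.grab_frame(c); save(f,c+"0")
    for q in("lamp","disc","cover","cover_grip","pocket","test_button_top","catch","crate","meter","screwdriver"):
        print(c,q,[(np.round(d["position"],3).tolist(),round(d["score"],2)) for d in optics.find_in(f,q)][:5])
E
```

```text
{'clock': 0.0, 'qpos': array([-1.30899187e+00,  1.51015957e-01,  1.43803065e+00, -3.69659862e-05,
        1.55378842e+00, -1.33982644e-01]), 'joint_vel': array([-6.09012912e-05,  1.00373262e-03,  4.61099751e-04,  1.92700735e-03,
        4.09484486e-05, -1.56919032e-03]), 'effort': array([-3.32454601e-04, -7.13040304e+01, -5.70875645e+01, -3.63887066e-04,
        8.78512161e-03,  1.48711646e-06]), 'ee_pos': array([ 0.22158829, -0.53028535,  0.2018586 ]), 'tcp_rot': array([-3.14035647e+00, -1.29330643e-04,  3.95787673e-01]), 'contact_force': array([0.80922691, 0.40931932, 0.15425507]), 'moment': array([-0.02423004,  0.00190419, -0.01126777]), 'width': 0.08545312420428251}
scene lamp [([0.561, -0.059, 0.037], 0.74)]
scene disc [([0.551, -0.036, 0.044], 0.97), ([0.38, -0.078, 0.013], 0.74), ([0.565, 0.198, 0.007], 0.69), ([0.289, -0.19, 0.011], 0.67), ([0.387, 0.093, 0.011], 0.62)]
scene cover [([0.502, 0.334, 0.041], 0.83)]
scene cover_grip [([0.505, 0.335, 0.043], 0.82)]
scene pocket [([0.561, -0.053, 0.04], 0.85)]
scene test_button_top [([0.529, -0.165, 0.062], 0.7)]
scene catch [([0.564, -0.054, 0.032], 0.82)]
scene crate [([0.474, -0.323, 0.016], 0.7)]
scene meter [([0.797, -0.107, 0.038], 0.58)]
scene screwdriver [([0.743, 0.345, 0.016], 0.61)]
top lamp [([0.55, -0.038, 0.037], 0.9)]
top disc [([0.56, 0.199, 0.012], 0.87), ([0.383, 0.088, 0.007], 0.78), ([0.372, -0.073, 0.018], 0.73), ([0.783, -0.103, 0.036], 0.73), ([0.546, -0.038, 0.049], 0.71)]
top cover [([0.49, 0.342, 0.042], 0.68)]
top cover_grip [([0.49, 0.338, 0.048], 0.72), ([0.551, -0.039, 0.031], 0.58)]
top pocket [([0.548, -0.038, 0.031], 0.78)]
top test_button_top []
top catch [([0.548, -0.038, 0.033], 0.89)]
top crate [([0.486, -0.332, 0.003], 0.62)]
top meter []
top screwdriver [([0.732, 0.352, 0.02], 0.81)]
```

View pics/scene0.png

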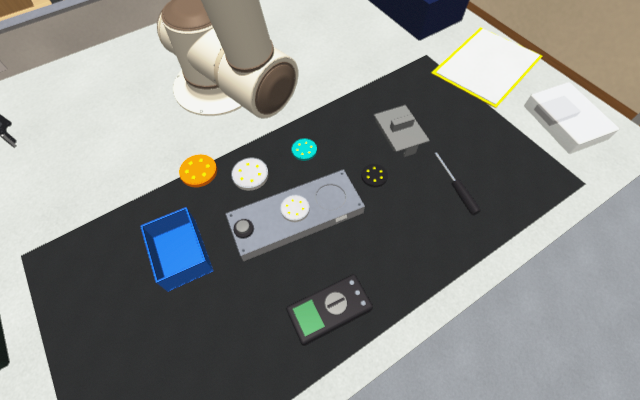

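View pics/top0.png

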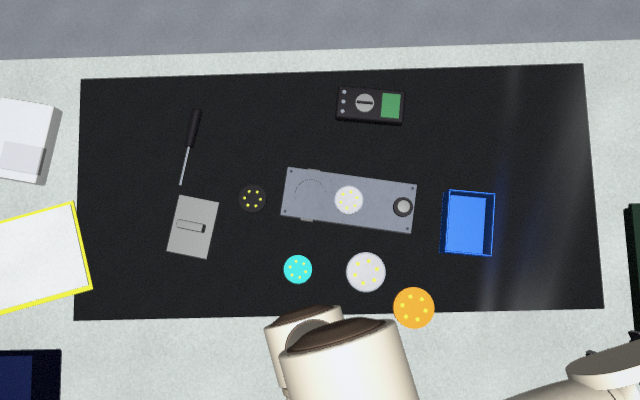

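The smaller white disc lies on the base at scene (295,208) and top (348,200). The larger white one is on the bench. The cover is at top (193,227) and the crate is on the opposite side. I'll zoom in to measure.

```bash
python3 - <<'E'
from h import *
f=optics.grab_frame("top"); g=optics.grab_frame("scene")
def crop(f,x0,y0,w,h,s,n): cv2.imwrite(f"pics/{n}.png",cv2.resize(f["pixels"][y0:y0+h,x0:x0+w],None,fx=s,fy=s,interpolation=cv2.INTER_CUBIC))
crop(f,275,155,150,90,5,"t_lamp"); crop(g,220,160,150,105,5,"s_lamp")
crop(f,155,185,75,80,7,"t_cov"); crop(g,360,90,80,75,7,"s_cov")
import pickle
pickle.dump((f,g),open("fr0.pkl","wb"))
for fr in (f,g):
    for q in("lamp","cover","disc"):
        for r in optics.regions_of(fr,q)[:5]:
            m=r["mask"]; ys,xs=np.nonzero(m); print(q,round(r["score"],2),m.sum(),xs.mean().round(1),ys.mean().round(1),xs.min(),xs.max(),ys.min(),ys.max())
    R,_=cv2.Rodrigues(np.array(fr["rvec"],float)); print("cam",-R.T@np.array(fr["tvec"]).reshape(3), fr["camera_matrix"][0,0])
E
```

```text
lamp 0.89 6003 348.4 200.0 281 416 168 233
disc 0.97 639 348.3 199.7 334 362 186 213
disc 0.9 652 297.7 268.9 284 311 255 283
disc 0.87 1328 413.4 307.2 393 433 287 328
disc 0.8 1233 365.2 271.4 346 385 252 291
disc 0.57 638 252.4 198.5 239 266 185 213
cam [0.3893377  0.01296069 1.29697891] 520.4194136088603
lamp 0.72 5656 293.8 214.9 227 363 171 259
cover 0.65 1639 401.1 129.9 374 428 106 156
disc 0.83 971 249.8 174.1 232 268 158 190
disc 0.83 970 197.8 170.4 179 216 155 186
disc 0.81 573 294.7 208.5 281 308 196 221
disc 0.77 472 373.7 175.3 361 386 164 186
disc 0.63 402 303.8 149.7 292 316 140 160
cam [ 0.94005978 -0.22120206  0.82797124] 366.83258774887514
```

View pics/t_lamp.png

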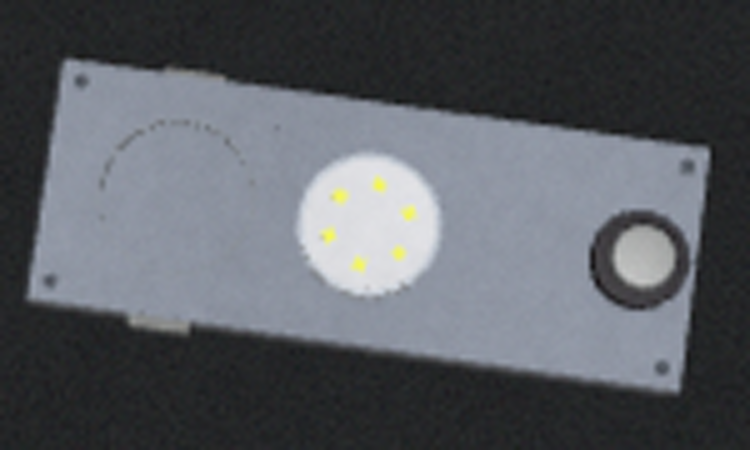

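View pics/s_lamp.png

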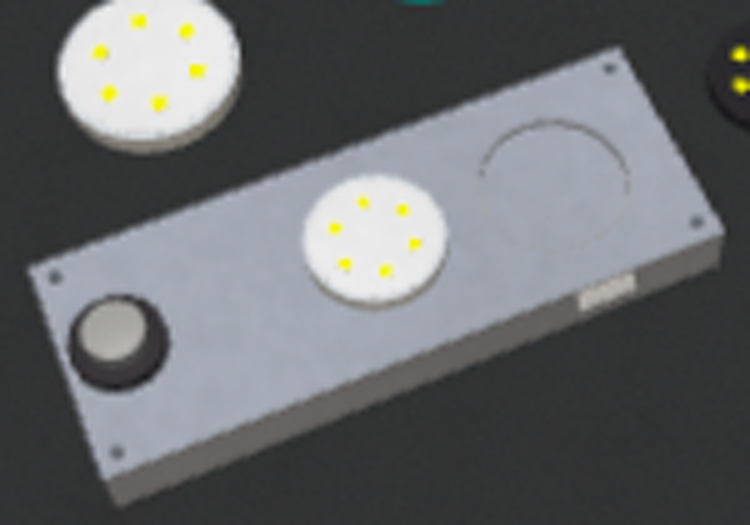

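View pics/t_cov.png

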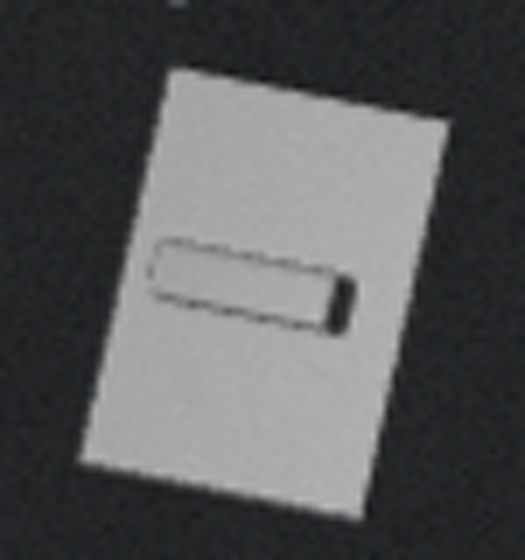

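View pics/s_cov.png

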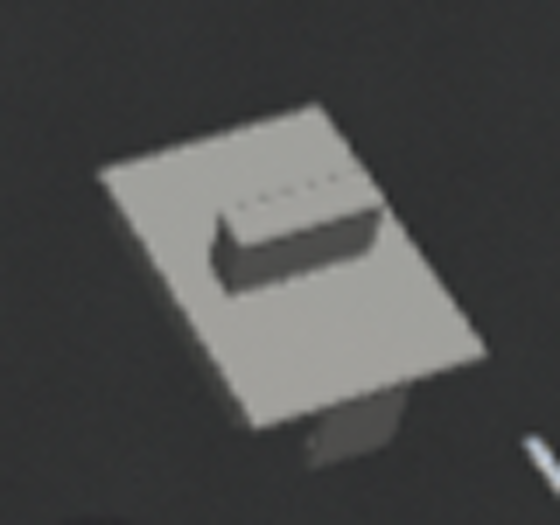

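```bash
cat > fit.py <<'E'
from h import *
import pickle
from scipy.optimize import least_squares
f,g=pickle.load(open("fr0.pkl","rb"))
def px(l,x0,y0,s): return (np.array(l,float)+.5)/s-.5+[x0,y0]
def W(p,L):
    c,s=np.cos(p[2]),np.sin(p[2]); L=np.array(L,float)
    return np.c_[p[0]+c*L[:,0]-s*L[:,1],p[1]+s*L[:,0]+c*L[:,1],L[:,2]]
def fit(name,obs,p0):
    for tag,O in (("top",obs[:1]),("scene",obs[1:]),("both",obs)):
        r=lambda p:np.concatenate([(proj(fr,W(p,L))-uv).ravel() for fr,L,uv in O])
        s=least_squares(r,p0); print(name,tag,s.x[:2].round(4),np.degrees(s.x[2]).round(2),"rms px",np.sqrt(np.mean(s.fun**2)).round(2), s.fun.round(1))
    return s.x
if __name__=="__main__":
    z=.036;a,b=.06,.16
    L=fit("lamp",[(f,[(a,b,z),(a,-b,z),(-a,-b,z),(-a,b,z)],px([(63,60),(711,148),(681,393),(27,300)],275,155,5)),
     (g,[(-a,-b,z),(-a,b,z),(a,b,z),(a,-b,z)],px([(28,268),(618,47),(724,232),(107,480)],220,160,5))],[.55,-.04,-.1])
    z=.043;a,b=.07,.05
    C=fit("cover",[(f,[(a,b,z),(a,-b,z),(-a,-b,z),(-a,b,z)],px([(172,68),(450,120),(363,520),(80,462)],155,185,7)),
     (g,[(-a,-b,z),(-a,b,z),(a,b,z),(a,-b,z)],px([(98,173),(318,102),(488,352),(255,430)],360,90,7))],[.49,.34,-.1])
    for fr,n in((f,"top"),(g,"scene")):
        for uv in ([(348.3,199.7)] if n=="top" else [(294.7,208.5)]): print("disc",n,unproj(fr,uv,.046 if n=="top" else .044))
    def loc(p,w):
        c,s=np.cos(p[2]),np.sin(p[2]);d=np.array(w[:2])-p[:2];return np.array([c*d[0]+s*d[1],-s*d[0]+c*d[1]])*1e3
    for fr,uv in((f,(348.3,199.7)),(g,(294.7,208.3))): print("disc local",loc(L,unproj(fr,uv,.046)[0]))
    print("button local",loc(L,unproj(f,px([(644,255)],275,155,5),.054)[0]),loc(L,unproj(g,px([(112,332)],220,160,5),.054)[0]))
    print("pocket",W(L,[(0,.095,.036)]),"button",W(L,[(0,-.132,.054)]))
    print("pocket rim top", loc(L,unproj(f,px([(177,195)],275,155,5),.036)[0]))
    # ridge check overlay
    for fr,n in((f,"t"),(g,"s")):
        im=cv2.resize(fr["pixels"],None,fx=4,fy=4,interpolation=cv2.INTER_CUBIC)
        def dr(P,col):
            q=((proj(fr,P)+.5)*4-.5); cv2.polylines(im,[np.round(q*16).astype(int)],True,col,1,cv2.LINE_AA,4)
        R=lambda a,b,z:[(a,b,z),(a,-b,z),(-a,-b,z),(-a,b,z)]
        dr(W(L,R(.06,.16,.036)),(0,255,0)); 
        t=np.linspace(0,6.28,40)
        dr(W(L,np.c_[.0375*np.cos(t),.095+.0375*np.sin(t),0*t+.036]),(0,0,255))
        dr(W(L,np.c_[.016*np.cos(t),-.132+.016*np.sin(t),0*t+.054]),(0,0,255))
        dr(W(C,R(.07,.05,.043)),(0,255,0)); dr(W(C,R(.01,.032,.075)),(0,0,255))
        x0,y0,x1,y1=(160,160,430,270) if n=="t" else (220,95,440,265)
        cv2.imwrite(f"pics/ov_{n}.png",cv2.resize(im[y0*4:y1*4,x0*4:x1*4],None,fx=.74 if n=="t" else .85,fy=.74 if n=="t" else .85,interpolation=cv2.INTER_AREA))
E
python3 fit.py
```

```text
lamp top [ 0.5483 -0.0364] -9.48 rms px 0.1 [ 0.1  0.  -0.1  0.2 -0.  -0.2  0.   0. ]
lamp scene [ 0.5498 -0.0379] -9.51 rms px 0.26 [ 0.3  0.1  0.1 -0.   0.3 -0.3 -0.5  0.1]
lamp both [ 0.5489 -0.0371] -9.48 rms px 0.35 [ 0.4 -0.2  0.2 -0.1  0.2 -0.5  0.3 -0.3  0.4 -0.2  0.1 -0.4  0.3 -0.8
 -0.4 -0.4]
cover top [0.492  0.3436] -12.51 rms px 0.15 [-0.1 -0.  -0.   0.3 -0.1 -0.2  0.2  0. ]
cover scene [0.4933 0.3418] -12.43 rms px 0.21 [-0.1 -0.2 -0.1  0.4  0.   0.1  0.1 -0.3]
cover both [0.4923 0.343 ] -12.48 rms px 0.31 [ 0.2 -0.2  0.2  0.1  0.2 -0.4  0.4 -0.1  0.1 -0.6  0.   0.1  0.1 -0.3
  0.3 -0.7]
disc top [[ 0.54649086 -0.03569454  0.046     ]]
disc scene [[ 0.55065219 -0.03930823  0.044     ]]
disc local [-2.63404546  0.9446309 ]
disc local [ 2.61032268 -2.02087174]
button local [   0.51391132 -131.45161109] [-4.50397987e-02 -1.33728905e+02]
pocket [[0.56457757 0.056643   0.036     ]] button [[ 0.52719621 -0.16725795  0.054     ]]
pocket rim top [ 0.5795798 95.5183338]
```

The fits agree well: 0.1–0.3 px RMS, and the two cameras differ by about 1.5–2 mm. First I'll go behind the disc with the fingers half open along lamp x, so they cradle it when pushing.

>>> servo_tool(increments=[[[0.455,0.631,0],[0,0,0.0459]],[[0.455,0.631,0],[0,0,0.0459]],[[0.455,0.631,0],[0,0,0.0459]],[[0.455,0.631,0],[0,0,0.0459]],[[0.455,0.631,0],[0,0,0.0459]],[[0.455,0.631,0],[0,0,0.0459]],[[0.455,0.631,0],[0,0,0.0459]],[[0.455,0.631,0],[0,0,0.0459]],[[0.455,0.631,0],[0,0,0.0459]],[[0.455,0.631,0],[0,0,0.0459]],[[0.455,0.631,-0.3],[0,0,0.0459]],[[0.455,0.631,-0.4],[0,0,0.0459]],[[0.455,0.631,-0.4],[0,0,0.0459]],[[0.455,0.631,-0.5],[0,0,0.0459]],[[0,0,0],[0,0,0]],[[0,0,0],[0,0,0]]], claw=0)

```text
clock: 3.5
ee_pos: [0.5401, -0.0891, 0.1228]
tcp_rot: [3.142, 0.0, 1.405]
contact_force: [-1.1, -0.6, -0.2]
width: 0.0429
```

```bash
cat > st.py <<'E'
from h import *
import sys
o=get_obs(); print("t",o["clock"],"pos",o["ee_pos"].round(4),"rpy deg",np.degrees(o["tcp_rot"]).round(2),"F",o["contact_force"].round(2),"w",o["width"].round(4))
for c in sys.argv[2:]:
    n,x0,y0,w,h,s=c.split(","); f=optics.grab_frame(n); x0,y0,w,h=map(int,(x0,y0,w,h))
    im=f["pixels"].copy()
    q=proj(f,[o["ee_pos"]])[0]; print(n,"TCP px",q.round(1))
    cv2.imwrite(f"pics/{sys.argv[1]}_{n}.png",cv2.resize(im[y0:y0+h,x0:x0+w],None,fx=float(s),fy=float(s),interpolation=cv2.INTER_CUBIC))
E
python3 st.py a scene,200,100,200,170,4
```

```text
Traceback (most recent call last):
  File "st.py", line 3, in <module>
    o=get_obs(); print("t",o["clock"],"pos",o["ee_pos"].round(4),"rpy deg",np.degrees(o["tcp_rot"]).round(2),"F",o["contact_force"].round(2),"w",o["width"].round(4))
                                                                                                                                                 ^^^^^^^^^^^^^^^^
AttributeError: 'float' object has no attribute 'round'
```

```bash
sed -i 's/o\["width"\].round(4)/round(o["width"],4)/' st.py; python3 st.py a scene,200,100,200,170,4
```

```text
t 3.5 pos [ 0.5401 -0.0891  0.1228] rpy deg [1.80e+02 1.00e-02 8.05e+01] F [-1.13 -0.61 -0.21] w 0.0429
scene TCP px [270.9 199. ]
```

View pics/a_scene.png

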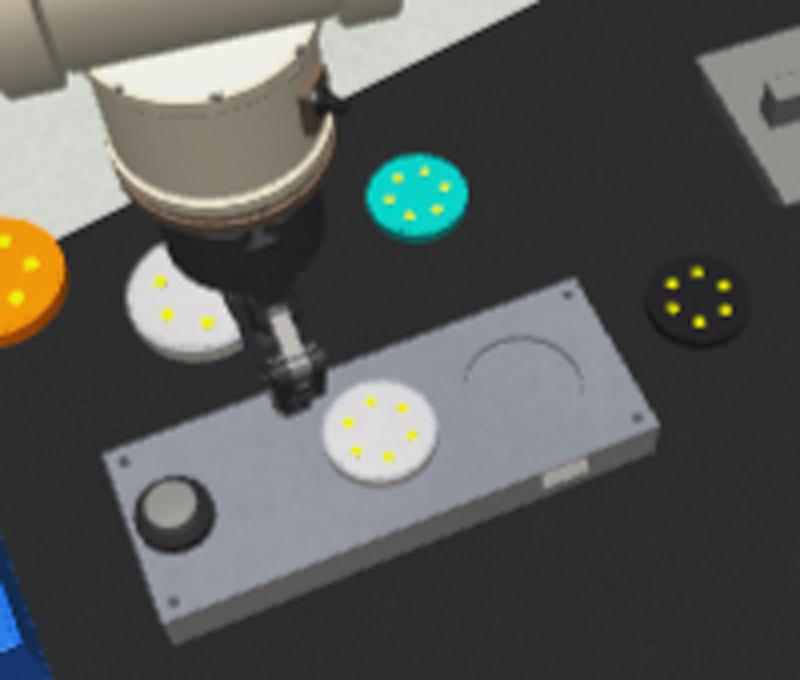

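>>> servo_tool(increments=[[[0,0,-0.4],[0,0,0]],[[0,0,-0.4],[0,0,0]],[[0,0,-0.4],[0,0,0]],[[0,0,-0.3],[0,0,0]],[[0,0,-0.16],[0,0,0]],[[0,0,-0.08],[0,0,0]],[[0,0,0],[0,0,0]]])

```text
clock: 4.42
ee_pos: [0.5403, -0.0889, 0.0357]
tcp_rot: [3.141, 0.0, 1.405]
contact_force: [0.9, 0.4, 0.5]
width: 0.0428
```

```bash
python3 st.py b scene,220,140,150,120,5 top,275,155,150,90,5
```

```text
t 4.425 pos [ 0.5403 -0.0889  0.0357] rpy deg [179.99   0.    80.51] F [0.92 0.42 0.45] w 0.0428
scene TCP px [275.3 217. ]
top TCP px [370.1 202.2]
```

View pics/b_scene.png

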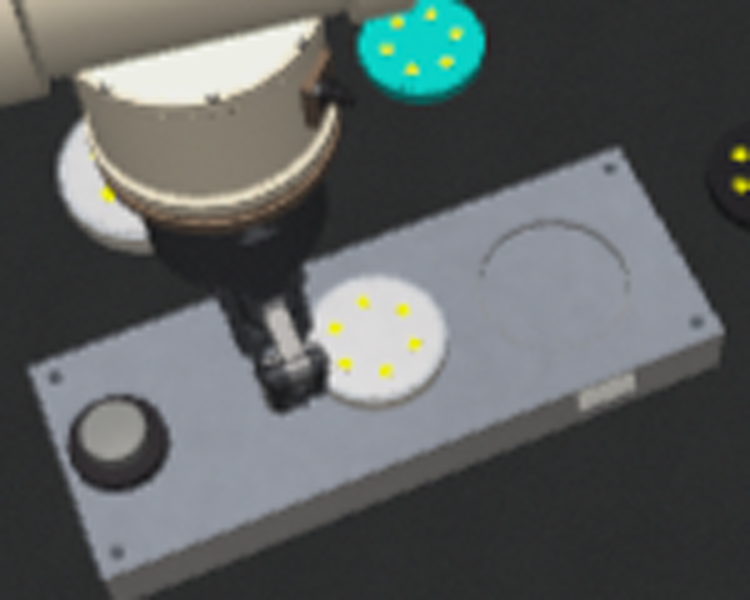

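View pics/b_top.png

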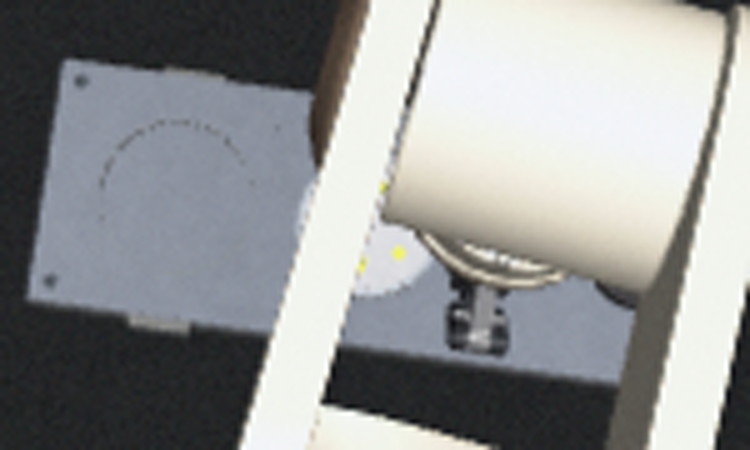

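>>> servo_tool(increments=[[[0.0165,0.0986,0],[0,0,0]],[[0.0165,0.0986,0],[0,0,0]],[[0.0165,0.0986,0],[0,0,0]],[[0.0165,0.0986,0],[0,0,0]],[[0.0165,0.0986,0],[0,0,0]],[[0.0165,0.0986,0],[0,0,0]],[[0.0165,0.0986,0],[0,0,0]],[[0.0165,0.0986,0],[0,0,0]],[[0.0165,0.0986,0],[0,0,0]],[[0.0165,0.0986,0],[0,0,0]],[[0.0165,0.0986,0],[0,0,0]],[[0.0165,0.0986,0],[0,0,0]],[[0,0,0],[0,0,0]]])

```text
clock: 6.15
ee_pos: [0.5501, -0.0293, 0.0355]
tcp_rot: [-3.142, -0.0, 1.406]
contact_force: [0.5, -0.4, 0.1]
width: 0.0426
```

```bash
python3 st.py c scene,220,140,150,120,5
```

```text
t 6.15 pos [ 0.5501 -0.0293  0.0355] rpy deg [-180.     -0.     80.53] F [ 0.45 -0.43  0.06] w 0.0426
scene TCP px [298.3 208. ]
```

View pics/c_scene.png

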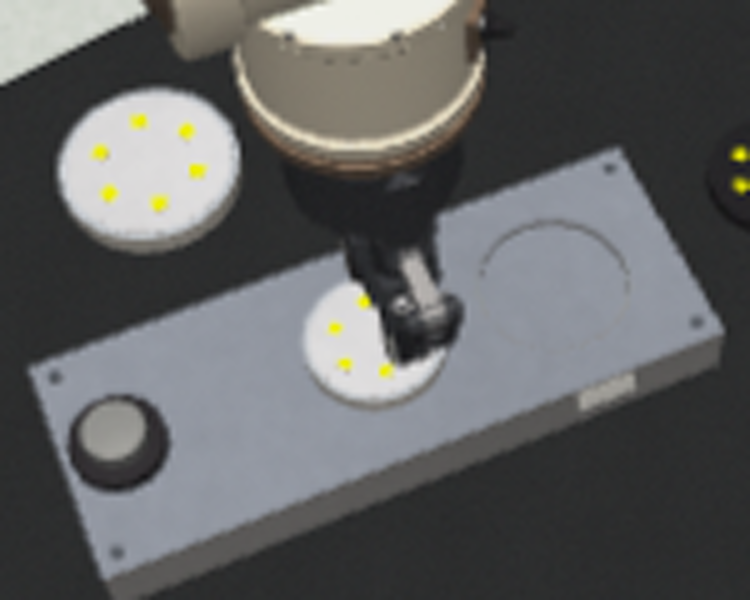

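The half-open tips sit more than 10 mm behind the TCP, so the fingers passed over the disc and it hasn't moved. I'll go back and descend until the tips touch the base, to find the tip height.

>>> servo_tool(increments=[[[-0.0495,-0.296,0],[0,0,0]],[[-0.0495,-0.296,0],[0,0,0]],[[-0.0495,-0.296,0],[0,0,0]],[[-0.0495,-0.296,0],[0,0,0]],[[0,0,0],[0,0,0]],[[0,0,-0.04],[0,0,0]],[[0,0,-0.04],[0,0,0]],[[0,0,0],[0,0,0]]])

```text
clock: 7.2
ee_pos: [0.5401, -0.0884, 0.0312]
tcp_rot: [-3.141, -0.0, 1.406]
contact_force: [0.8, 0.7, 0.2]
width: 0.0427
```

>>> servo_tool(increments=[[[0,0,-0.03],[0,0,0]],[[0,0,-0.03],[0,0,0]],[[0,0,0],[0,0,0]]])

```text
clock: 7.58
ee_pos: [0.5401, -0.0888, 0.0283]
tcp_rot: [-3.141, -0.0, 1.405]
contact_force: [0.1, -0.7, -0.3]
width: 0.0423
```

>>> servo_tool(increments=[[[0,0,-0.03],[0,0,0]],[[0,0,0],[0,0,0]]])

```text
clock: 7.82
ee_pos: [0.5401, -0.0889, 0.0269]
tcp_rot: [-3.141, -0.0, 1.405]
contact_force: [-0.3, 0.2, 0.7]
width: 0.0426
```

>>> servo_tool(increments=[[[0,0,-0.03],[0,0,0]],[[0,0,0],[0,0,0]]])

```text
clock: 8.07
ee_pos: [0.5401, -0.0888, 0.0253]
tcp_rot: [-3.141, -0.0, 1.405]
contact_force: [-0.3, 0.1, -0.3]
width: 0.0428
```

```bash
python3 st.py d scene,220,140,150,120,5
```

```text
t 8.075 pos [ 0.5401 -0.0888  0.0253] rpy deg [-179.98   -0.     80.51] F [-0.33  0.12 -0.27] w 0.0428
scene TCP px [275.7 218.8]
```

View pics/d_scene.png

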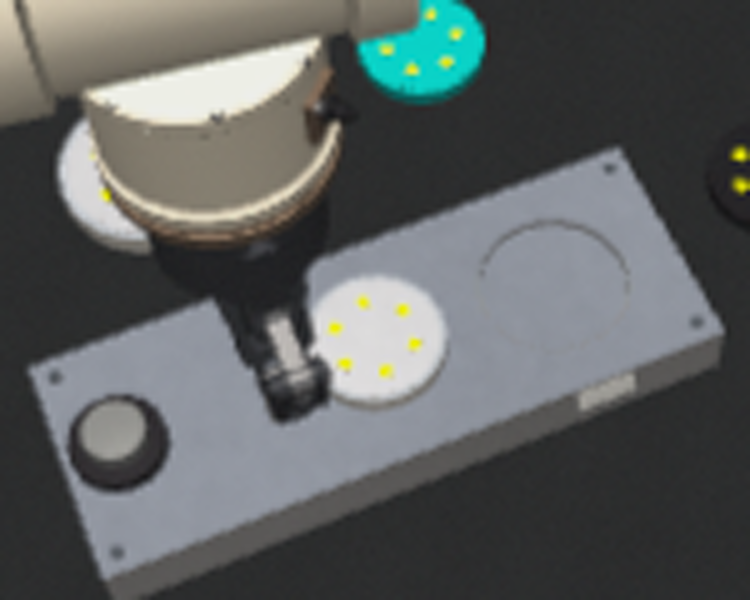

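>>> servo_tool(increments=[[[0,0,-0.03],[0,0,0]],[[0,0,0],[0,0,0]]])

```text
clock: 8.38
ee_pos: [0.5401, -0.0889, 0.0238]
tcp_rot: [-3.141, -0.0, 1.405]
contact_force: [0.2, 0.1, 0.7]
width: 0.0426
```

>>> servo_tool(increments=[[[0,0,-0.03],[0,0,0]],[[0,0,0],[0,0,0]]])

```text
clock: 8.62
ee_pos: [0.5401, -0.0888, 0.0223]
tcp_rot: [-3.141, -0.0, 1.405]
contact_force: [-0.0, -0.5, 0.2]
width: 0.0427
```

```bash
python3 - <<'E'
from h import *
f=optics.grab_frame("scene")
o=get_obs(); T=o["ee_pos"]; a=np.radians(80.5); ty=np.array([np.sin(a),-np.cos(a),0]); tx=np.array([np.cos(a),np.sin(a),0])
im=f["pixels"][180:240,240:320]; s=10
im=cv2.resize(im,None,fx=s,fy=s,interpolation=cv2.INTER_CUBIC)
for z,col in((.036,(0,0,255)),(.041,(0,255,255)),(.046,(0,255,0))):
    for y in (.0213,.035):
        P=[T*[1,1,0]+[0,0,z]+ty*y+tx*k for k in(-.011,.011)]
        q=(proj(f,P)-[240,180]+.5)*s-.5
        cv2.line(im,tuple(int(v) for v in q[0]),tuple(int(v) for v in q[1]),col,1,cv2.LINE_AA)
cv2.imwrite("pics/e.png",im)
E
```

```text
(no output)
```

View pics/e.png

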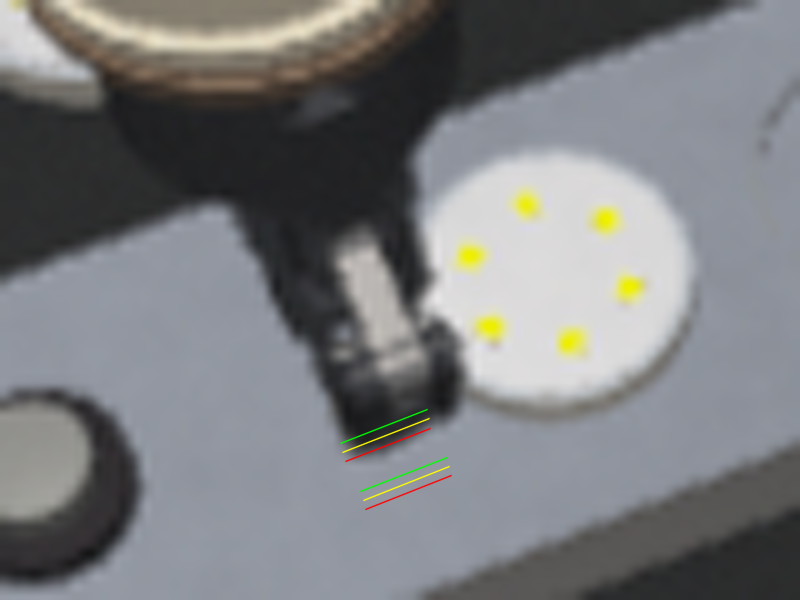

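>>> servo_tool(increments=[[[0,0,0.02],[0,0,0]],[[0.0165,0.0986,0],[0,0,0]],[[0.0165,0.0986,0],[0,0,0]],[[0.0165,0.0986,0],[0,0,0]],[[0.0165,0.0986,0],[0,0,0]],[[0.0165,0.0986,0],[0,0,0]],[[0.0165,0.0986,0],[0,0,0]],[[0,0,0],[0,0,0]]])

```text
clock: 9.68
ee_pos: [0.5452, -0.0589, 0.0235]
tcp_rot: [-3.141, -0.0, 1.406]
contact_force: [0.1, 0.3, 0.1]
width: 0.0429
```

```bash
python3 st.py f scene,240,160,120,100,6
```

```text
t 9.675 pos [ 0.5452 -0.0589  0.0235] rpy deg [-179.99   -0.     80.54] F [0.12 0.33 0.05] w 0.0429
scene TCP px [287.3 214.7]
```

View pics/f_scene.png

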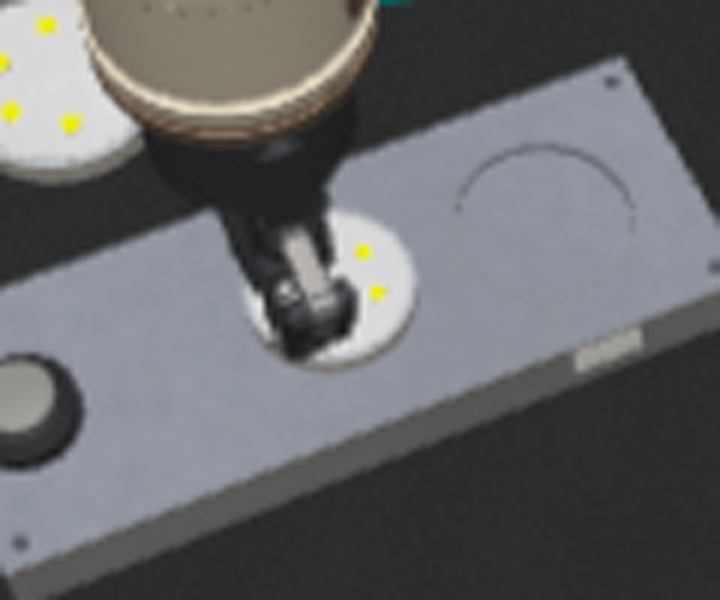

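The fingers are still above the disc and it still hasn't moved, so the tip offset doesn't match my assumption. I'll lift clear, shut the fingers and compare the real tip with the reported TCP.

>>> servo_tool(increments=[[[0,0,0.5],[0,0,0]],[[0,0,0.5],[0,0,0]],[[0,0,0],[0,0,0]],[[0,0,0],[0,0,0]],[[0,0,0],[0,0,0]],[[0,0,0],[0,0,0]]], claw=-1)

```text
clock: 10.48
ee_pos: [0.5448, -0.0593, 0.0728]
tcp_rot: [-3.14, -0.0, 1.405]
contact_force: [0.0, -0.6, -0.3]
width: 0.0002
```

```bash
python3 - <<'E'
from h import *
f=optics.grab_frame("scene")
o=get_obs(); T=o["ee_pos"]; print(T,o["width"],o["clock"])
im=f["pixels"][160:240,250:330]; s=8
im=cv2.resize(im,None,fx=s,fy=s,interpolation=cv2.INTER_CUBIC)
for z,col in((0,(0,0,255)),(.01,(0,255,255)),(.02,(0,255,0)),(.03,(255,0,255))):
        q=(proj(f,[T+[0,0,z]])[0]-[250,160]+.5)*s-.5
        cv2.circle(im,tuple(int(v) for v in q),3,col,1)
cv2.imwrite("pics/g.png",im)
E
```

```text
[ 0.54495434 -0.05925035  0.07302331] -0.0002190769716341839 10.525
```

View pics/g.png

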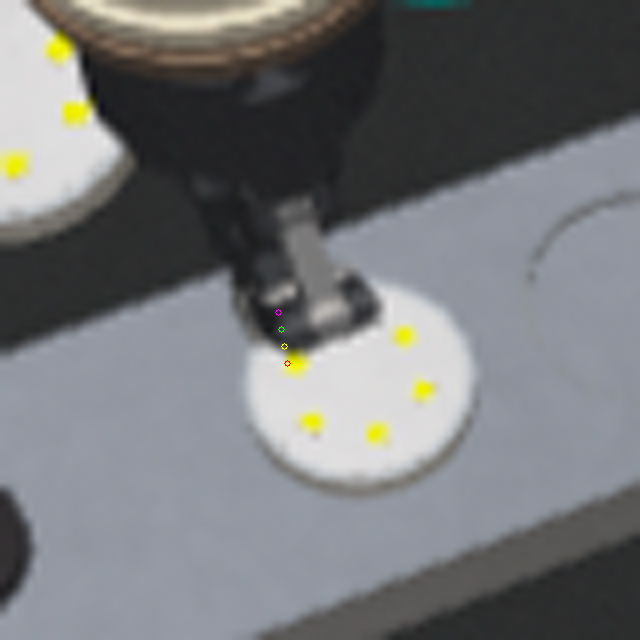

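>>> servo_tool(increments=[[[-0.054,-0.322,0],[0,0,0]],[[-0.054,-0.322,0],[0,0,0]],[[-0.054,-0.322,0],[0,0,0]],[[0,0,-0.2],[0,0,0]],[[0,0,-0.1],[0,0,0]],[[0,0,0],[0,0,0]]])

```text
clock: 11.28
ee_pos: [0.5367, -0.1072, 0.0578]
tcp_rot: [-3.14, -0.0, 1.406]
contact_force: [0.5, 0.6, -0.3]
width: 0.0002
```

```bash
python3 - <<'E'
from h import *
from fit import W
o=get_obs(); T=o["ee_pos"]; print(T,o["width"],o["clock"],o["qpos"],np.degrees(o["tcp_rot"]))
for n,(x0,y0,w,h) in (("scene",(180,20,160,220)),("top",(240,140,220,200))):
    f=optics.grab_frame(n); s=3.5
    im=cv2.resize(f["pixels"][y0:y0+h,x0:x0+w],None,fx=s,fy=s,interpolation=cv2.INTER_CUBIC)
    for z,col in((0,(0,0,255)),(.019,(0,255,255)),(.073,(0,255,0)),(.2,(255,0,255))):
        q=(proj(f,[T+[0,0,z]])[0]-[x0,y0]+.5)*s-.5
        cv2.circle(im,tuple(int(v) for v in q),3,col,1)
    print(n,proj(f,[[0,0,0]]))
    cv2.imwrite(f"pics/h_{n}.png",im)
E
```

```text
[ 0.53672037 -0.10715884  0.0578029 ] 0.00023842483660166096 11.275 [-3.37911901e-01  1.87101324e-01  1.69647480e+00  1.00074982e-04
  1.25924608e+00 -1.72699547e-01] [-1.79931538e+02 -1.74804504e-02  8.05322580e+01]
scene [[216.30463152  83.59891089]]
top [[339.54537046 429.56914977]]
```

View pics/h_scene.png

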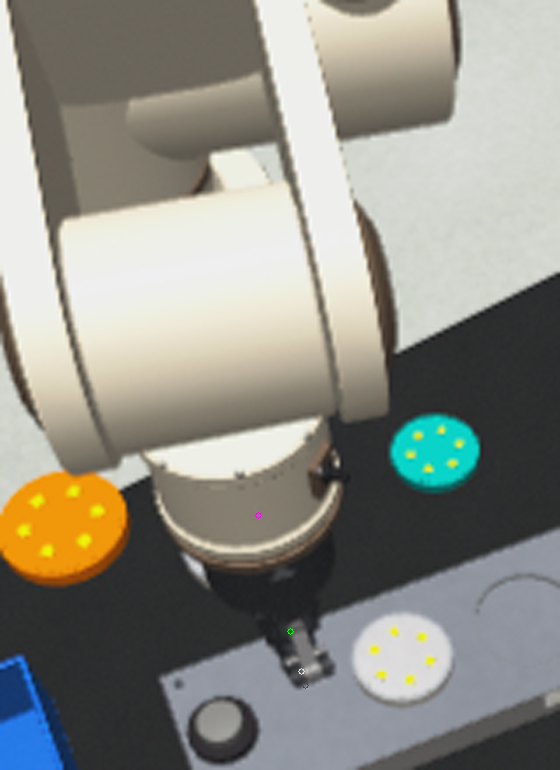

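View pics/h_top.png

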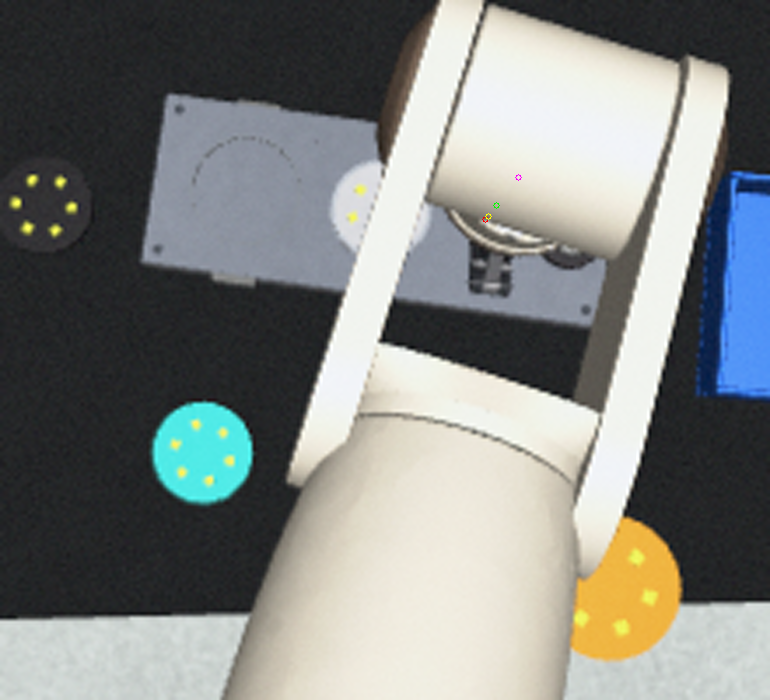

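```bash
python3 - <<'E'
from h import *
o=get_obs(); T=o["ee_pos"]
a=np.radians(80.5); ty=np.array([np.sin(a),-np.cos(a),0]); tx=np.array([np.cos(a),np.sin(a),0])
x0,y0,w,h,s=235,170,80,60,10
f=optics.grab_frame("scene")
im=cv2.resize(f["pixels"][y0:y0+h,x0:x0+w],None,fx=s,fy=s,interpolation=cv2.INTER_CUBIC)
def L(P,col):
    q=(proj(f,P)-[x0,y0]+.5)*s-.5
    cv2.polylines(im,[q.astype(int)],True,col,1,cv2.LINE_AA)
for y,col in((0,(0,0,255)),(.0145,(0,255,0))):
    L([T+ty*y+tx*-.011,T+ty*y+tx*.011,T+ty*y+tx*.011+[0,0,.038],T+ty*y-tx*.011+[0,0,.038]],col)
cv2.imwrite(f"pics/i.png",im)
E
```

```text
(no output)
```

View pics/i.png

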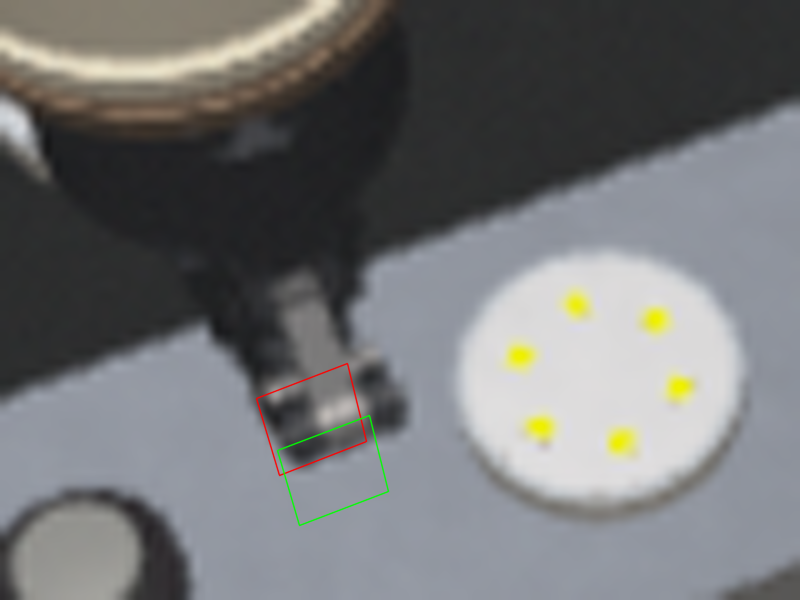

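>>> servo_tool(increments=[[[0,0,-0.1],[0,0,0]],[[0,0,-0.1],[0,0,0]],[[0,0,-0.1],[0,0,0]],[[0,0,-0.04],[0,0,0]],[[0,0,0],[0,0,0]]])

```text
clock: 12.05
ee_pos: [0.537, -0.1076, 0.0413]
tcp_rot: [-3.141, -0.0, 1.405]
contact_force: [0.4, -0.4, 0.4]
width: -0.0001
```

>>> servo_tool(increments=[[[0,0,-0.03],[0,0,0]],[[0,0,-0.03],[0,0,0]],[[0,0,0],[0,0,0]]])

```text
clock: 12.42
ee_pos: [0.537, -0.1076, 0.0384]
tcp_rot: [-3.141, -0.0, 1.405]
contact_force: [0.1, -0.4, 0.2]
width: -0.0001
```

>>> servo_tool(increments=[[[0,0,-0.03],[0,0,0]],[[0,0,-0.03],[0,0,0]],[[0,0,0],[0,0,0]]])

```text
clock: 12.8
ee_pos: [0.5369, -0.1076, 0.0353]
tcp_rot: [-3.141, -0.0, 1.405]
contact_force: [-0.4, 0.8, 0.3]
width: -0.0003
```

>>> servo_tool(increments=[[[0,0,-0.02],[0,0,0]],[[0,0,-0.02],[0,0,0]],[[0,0,0],[0,0,0]]])

```text
clock: 13.18
ee_pos: [0.537, -0.1076, 0.0334]
tcp_rot: [-3.141, -0.0, 1.405]
contact_force: [-0.9, 0.7, 1.0]
width: 0.0002
```

>>> servo_tool(increments=[[[0,0,-0.02],[0,0,0]],[[0,0,-0.02],[0,0,0]],[[0,0,0],[0,0,0]]])

```text
clock: 13.55
ee_pos: [0.537, -0.1075, 0.0314]
tcp_rot: [-3.141, -0.0, 1.405]
contact_force: [-0.2, -1.0, -0.6]
width: 0.0002
```

>>> servo_tool(increments=[[[0,0,-0.02],[0,0,0]],[[0,0,-0.02],[0,0,0]]])

```text
clock: 13.8
ee_pos: [0.537, -0.1076, 0.0294]
tcp_rot: [-3.141, 0.0, 1.405]
contact_force: [1.2, -0.4, -0.6]
width: 0.0001
```

>>> servo_tool(increments=[[[0,0,-0.02],[0,0,0]],[[0,0,-0.02],[0,0,0]]])

```text
clock: 14.05
ee_pos: [0.537, -0.1076, 0.0274]
tcp_rot: [-3.141, -0.0, 1.405]
contact_force: [0.2, 0.5, 0.6]
width: 0.0
```

>>> servo_tool(increments=[[[0,0,-0.02],[0,0,0]],[[0,0,-0.02],[0,0,0]]])

```text
clock: 14.3
ee_pos: [0.537, -0.1076, 0.0254]
tcp_rot: [-3.141, -0.0, 1.405]
contact_force: [0.3, -0.1, -0.8]
width: -0.0001
```

```bash
python3 st.py j scene,235,170,80,60,10 top,330,180,80,60,10
```

```text
t 14.3 pos [ 0.537  -0.1076  0.0254] rpy deg [-179.99   -0.     80.51] F [ 0.28 -0.1  -0.82] w -0.0001
scene TCP px [268.5 221.7]
top TCP px [377.4 203.8]
```

View pics/j_scene.png

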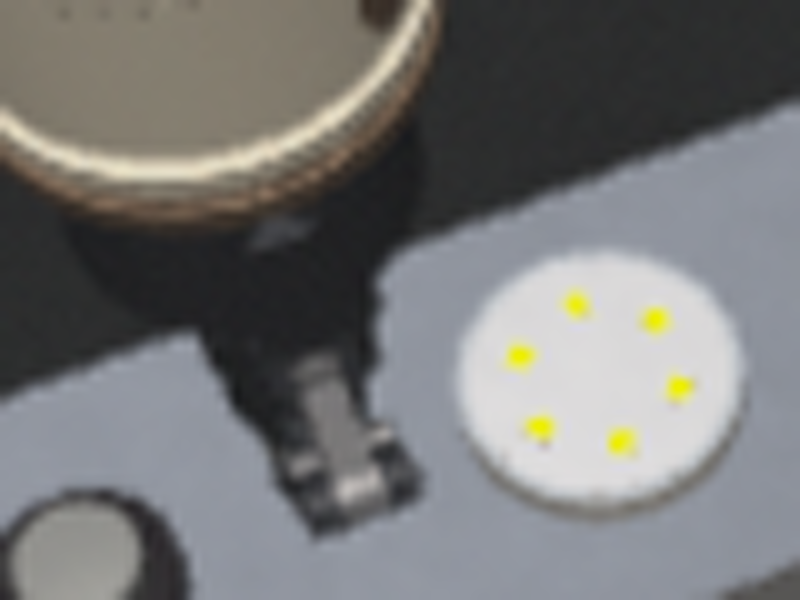

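View pics/j_top.png

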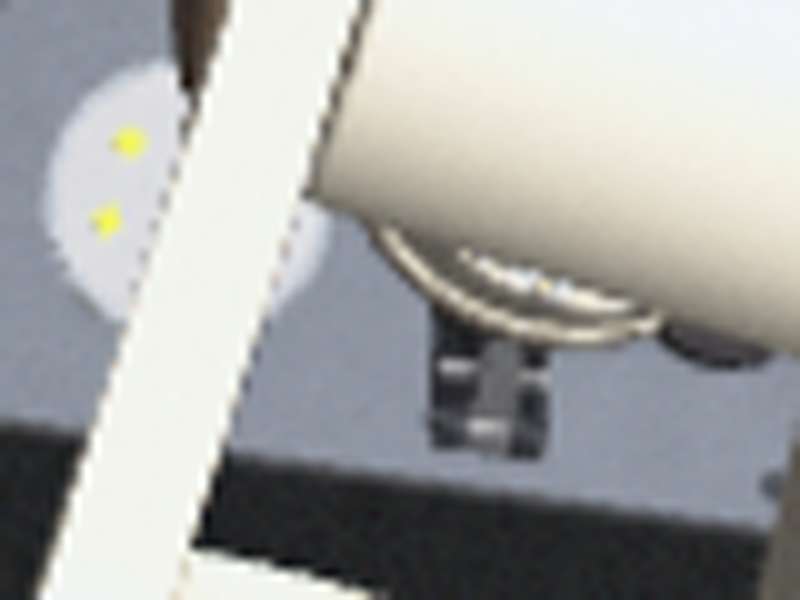

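```bash
python3 - <<'E'
from h import *
fs={n:optics.grab_frame(n) for n in("top","scene")}
o=get_obs();T=o["ee_pos"]
def P(f):
    R,_=cv2.Rodrigues(np.array(f["rvec"],float)); return f["camera_matrix"]@np.c_[R,np.array(f["tvec"]).reshape(3)]
for a,b in (((379,223),(270.7,219)),((379.2,214),(267,207)),((373,225.5),(267,223.5)),((384.6,226),(276.8,219))):
    X=cv2.triangulatePoints(P(fs["top"]),P(fs["scene"]),np.array(a,float),np.array(b,float)); X=(X[:3]/X[3]).ravel()
    print(X.round(4),"rel",((X-T)*1e3).round(1), "reproj", proj(fs["top"],X).round(1),proj(fs["scene"],X).round(1))
for n in fs:
    for q in ("disc","lamp"): pass
E
```

```text
[ 0.4977 -0.107  -0.031 ] rel [-39.3   0.6 -56.4] reproj [[375.7 221.7]] [[263.9 219.9]]
[ 0.5109 -0.1038  0.0535] rel [-26.1   3.8  28. ] reproj [[377.3 213.3]] [[263.  207.6]]
[ 0.4914 -0.102  -0.0693] rel [-45.6   5.6 -94.7] reproj [[372.7 225.4]] [[266.3 223.6]]
[ 0.495  -0.1119 -0.0328] rel [-42.   -4.3 -58.3] reproj [[377.6 222.8]] [[261.9 220.4]]
```

```bash
python3 - <<'E'
from h import *
from scipy.optimize import least_squares
fs={n:optics.grab_frame(n) for n in("top","scene")}
T=get_obs()["ee_pos"]; a=np.radians(80.5); ty=np.array([np.sin(a),-np.cos(a),0]); tx=np.array([np.cos(a),np.sin(a),0])
for name,u,v in (("strip end",(379,223),(270.7,219)),("strip top",(379.2,214),(267,207)),("corner L",(373,225.5),(267,223.5)),("corner R",(384.6,226),(276.8,219))):
    for sx in (1,-1):
        r=lambda p:np.r_[proj(fs["top"],T-ty*p[0]+tx*p[2]+[0,0,p[1]])[0]-u,proj(fs["scene"],T+ty*p[0]+tx*p[2]*sx+[0,0,p[1]])[0]-v]
        s=least_squares(r,[.03,.03,0]); print(name,sx,(s.x*1e3).round(1),s.fun.round(1))
# expected shut tip contour
E
```

```text
strip end 1 [ 57.4 118.1  -0.3] [ 0. -0.  0. -0.]
strip end -1 [5.740e+01 1.182e+02 1.000e-01] [-0.1 -0.   0.1 -0. ]
strip top 1 [ 39.2 138.3   2.2] [ 0.7 -0.1  0.6 -0. ]
strip top -1 [ 39.7 139.8   1.3] [ 1.1  0.1 -0.9  0.4]
corner L 1 [ 59.2 100.6  -0.2] [ 5.2 -1.1  5.  -0.1]
corner L -1 [ 64.8 119.5  11.6] [ 0.3  0.  -0.3  0.1]
corner R 1 [ 68.1 136.7  -0. ] [-5.5  1.1 -5.2  0.1]
corner R -1 [ 62.2 117.5 -12.3] [-0.5 -0.1  0.4 -0.2]
```

The visible parts triangulate to ±60 mm and about 118 mm above the reported TCP. I'll raise the tool and tilt it towards the scene camera so I can see the fingers.

>>> servo_tool(increments=[[[0,0,0.8],[0,0,0]],[[0,0,0.8],[0,0,0]],[[0,0,0.8],[0,0,0]],[[0,0,0.4],[0,-0.1,0]],[[0,0,0.2],[0,-0.1,0]],[[0,0,0],[0,-0.1,0]],[[0,0,0],[0,-0.1,0]],[[0,0,0],[0,0,0]]])

```text
clock: 15.6
ee_pos: [0.5351, -0.1074, 0.1742]
tcp_rot: [2.52, -0.098, 1.435]
contact_force: [0.4, -0.1, -0.0]
width: 0.0002
```

```bash
python3 st.py k scene,190,60,150,140,5 top,300,120,150,120,5
```

```text
t 15.6 pos [ 0.5351 -0.1074  0.1742] rpy deg [144.37  -5.6   82.21] F [ 0.37 -0.09 -0.02] w 0.0002
scene TCP px [259.3 189.3]
top TCP px [383.6 196.6]
```

View pics/k_scene.png

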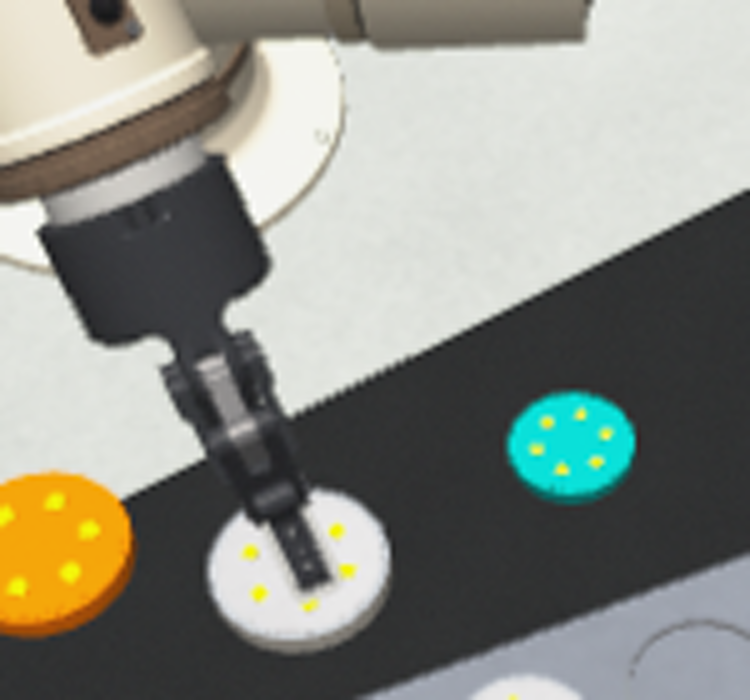

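View pics/k_top.png

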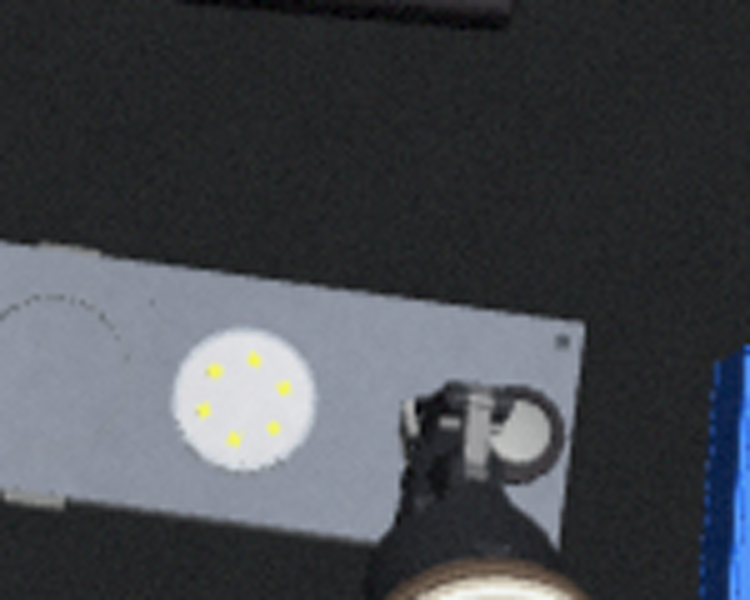

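```bash
python3 - <<'E'
from h import *
from scipy.spatial.transform import Rotation as Ro
o=get_obs();T=o["ee_pos"];R=Ro.from_euler("xyz",o["tcp_rot"]).as_matrix()
f=optics.grab_frame("scene"); g=optics.grab_frame("top")
for t in (0,10,20,25,30,40,73,110): print(t,proj(f,T-R[:,2]*t/1e3)[0].round(1),proj(g,T-R[:,2]*t/1e3)[0].round(1))
x0,y0,w,h,s=225,120,60,80,9
im=cv2.resize(f["pixels"][y0:y0+h,x0:x0+w],None,fx=s,fy=s,interpolation=cv2.INTER_CUBIC)
for t in range(0,120,10):
    q=(proj(f,T-R[:,2]*t/1e3)[0]-[x0,y0]+.5)*s-.5; cv2.circle(im,tuple(int(v) for v in q),3,(0,0,255),1)
cv2.imwrite("pics/l.png",im)
E
```

```text
0 [259.3 189.6] [383.9 195.6]
10 [257.4 185.5] [384.4 197.8]
20 [255.5 181.4] [384.9 200. ]
25 [254.5 179.4] [385.2 201.1]
30 [253.5 177.3] [385.4 202.3]
40 [251.5 173.1] [385.9 204.6]
73 [244.7 158.9] [387.7 212.5]
110 [236.8 142.3] [389.8 221.9]
```

View pics/l.png

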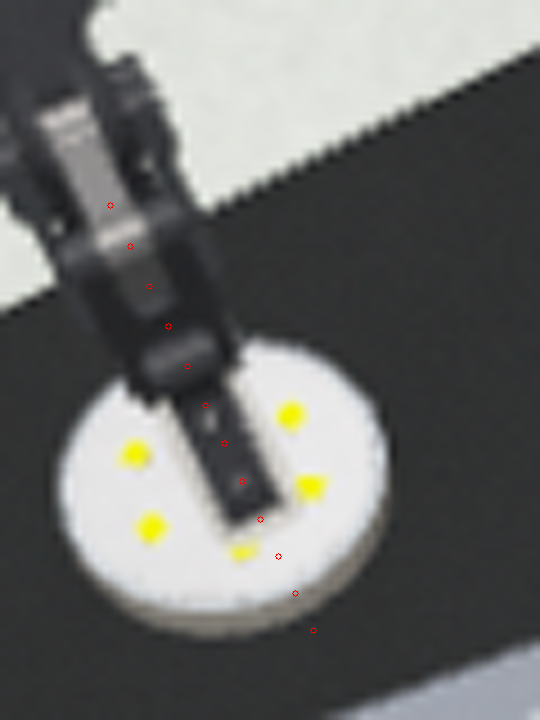

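The tilted view shows the shut finger tips about 26 mm short of the reported TCP along the tool axis, with no visible sideways offset. That explains why nothing touched. I'll return to pointing down and find contact by force with the fingers half open.

>>> servo_tool(increments=[[[0,0,0],[0,0.1,0]],[[0,0,0],[0,0.1,0]],[[0.05,0.19,0],[0,0.1,0]],[[0.05,0.19,-0.2],[0,0.1,0]],[[0,0,-0.7],[0,0,0]],[[0,0,-0.7],[0,0,0]],[[0,0,-0.7],[0,0,0]],[[0,0,-0.5],[0,0,0]],[[0,0,0],[0,0,0]]], claw=0)

```text
clock: 16.92
ee_pos: [0.5418, -0.0882, 0.0339]
tcp_rot: [-3.138, 0.0, 1.406]
contact_force: [-0.7, 0.0, 0.6]
width: 0.0426
```

>>> servo_tool(increments=[[[0,0,-0.1],[0,0,0]],[[0,0,-0.1],[0,0,0]],[[0,0,0],[0,0,0]]])

```text
clock: 17.3
ee_pos: [0.5421, -0.0886, 0.0257]
tcp_rot: [3.141, 0.0, 1.405]
contact_force: [0.7, -0.6, -0.6]
width: 0.0427
```

>>> servo_tool(increments=[[[0,0,-0.1],[0,0,0]],[[0,0,-0.1],[0,0,0]],[[0,0,0],[0,0,0]]])

```text
clock: 17.68
ee_pos: [0.5417, -0.0886, 0.015]
tcp_rot: [-3.141, -0.0, 1.405]
contact_force: [0.1, -0.6, -0.3]
width: 0.0426
```

>>> servo_tool(increments=[[[0,0,-0.04],[0,0,0]],[[0,0,-0.02],[0,0,0]]])

```text
clock: 17.92
ee_pos: [0.542, -0.0886, 0.0124]
tcp_rot: [-3.142, 0.0, 1.405]
contact_force: [0.8, -0.5, 0.5]
width: 0.0429
```

>>> servo_tool(increments=[[[0,0,-0.03],[0,0,0]],[[0,0,-0.01],[0,0,0]]])

```text
clock: 18.18
ee_pos: [0.542, -0.0886, 0.0104]
tcp_rot: [-3.141, -0.0, 1.405]
contact_force: [0.2, -0.1, 0.6]
width: 0.0426
```

>>> servo_tool(increments=[[[0,0,-0.03],[0,0,0]],[[0,0,-0.01],[0,0,0]]])

```text
clock: 18.42
ee_pos: [0.542, -0.0886, 0.0084]
tcp_rot: [-3.141, -0.0, 1.405]
contact_force: [-0.3, -0.2, -0.1]
width: 0.0428
```

>>> servo_tool(increments=[[[0.0165,0.0986,0],[0,0,0]],[[0.0165,0.0986,0],[0,0,0]],[[0.0165,0.0986,0],[0,0,0]],[[0.0165,0.0986,0],[0,0,0]],[[0.0165,0.0986,0],[0,0,0]],[[0.0165,0.0986,0],[0,0,0]],[[0,0,0],[0,0,0]]])

```text
clock: 19.3
ee_pos: [0.547, -0.0586, 0.0084]
tcp_rot: [-3.141, -0.0, 1.406]
contact_force: [-0.0, -0.2, 0.3]
width: 0.0427
```

```bash
python3 st.py m scene,240,160,120,100,6
```

```text
t 19.3 pos [ 0.547  -0.0586  0.0084] rpy deg [-1.7999e+02 -1.0000e-02  8.0540e+01] F [-0.03 -0.2   0.33] w 0.0427
scene TCP px [288.3 218. ]
```

View pics/m_scene.png

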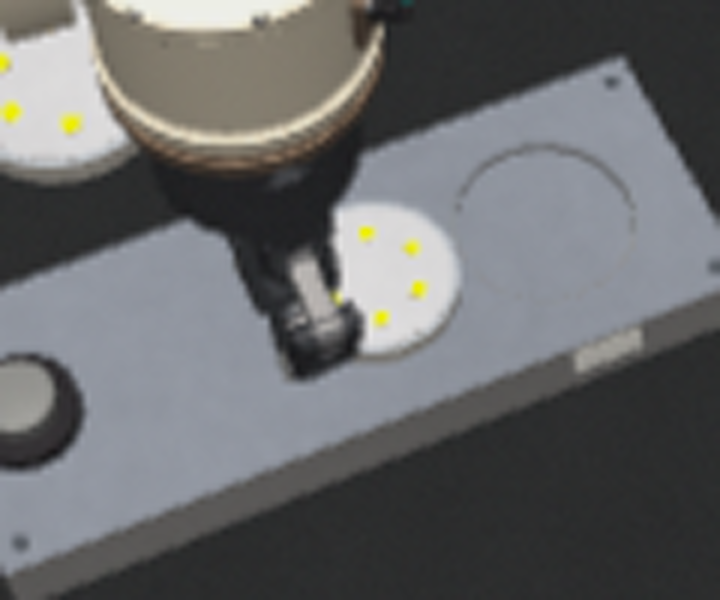

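Now the disc is moving; its right edge went from column 415 to 460 in the crop. I'll keep pushing.

>>> servo_tool(increments=[[[0.0165,0.0986,0],[0,0,0]],[[0.0165,0.0986,0],[0,0,0]],[[0.0165,0.0986,0],[0,0,0]],[[0.0165,0.0986,0],[0,0,0]],[[0.0165,0.0986,0],[0,0,0]],[[0.0165,0.0986,0],[0,0,0]],[[0.0165,0.0986,0],[0,0,0]],[[0.0165,0.0986,0],[0,0,0]],[[0.0165,0.0986,0],[0,0,0]],[[0.0165,0.0986,0],[0,0,0]],[[0.0165,0.0986,0],[0,0,0]],[[0.0165,0.0986,0],[0,0,0]],[[0,0,0],[0,0,0]]])

```text
clock: 20.98
ee_pos: [0.5569, 0.0006, 0.0085]
tcp_rot: [-3.142, -0.0, 1.406]
contact_force: [-0.4, -0.1, 0.2]
width: 0.0427
```

```bash
python3 st.py n scene,260,140,120,100,6 top,275,155,120,90,6
```

```text
t 20.975 pos [0.5569 0.0006 0.0085] rpy deg [-1.800e+02 -1.000e-02  8.054e+01] F [-0.43 -0.11  0.2 ] w 0.0427
scene TCP px [310.2 209.3]
top TCP px [333.1 197.8]
```

View pics/n_scene.png

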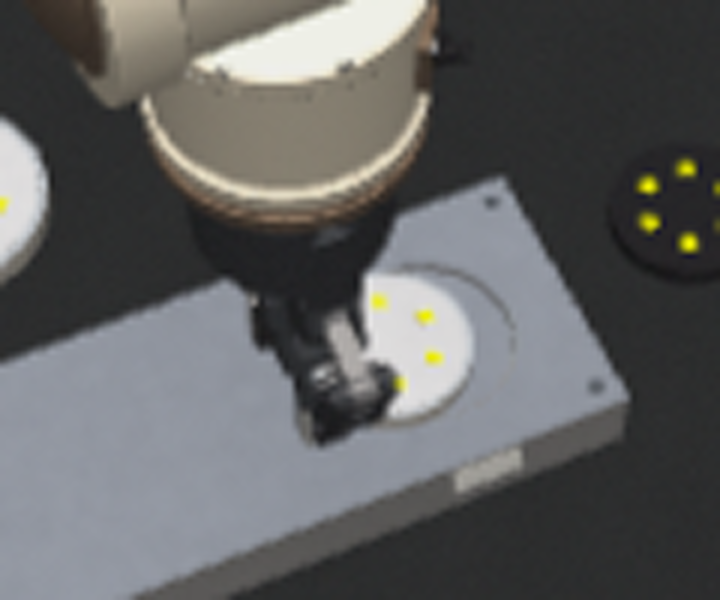

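View pics/n_top.png

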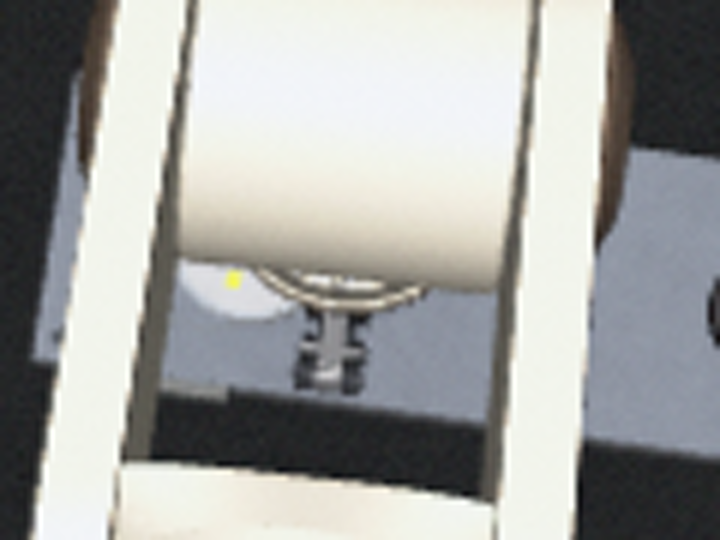

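>>> servo_tool(increments=[[[0.007,0.08,0],[0,0,0]],[[0.007,0.08,0],[0,0,0]],[[0.007,0.08,0],[0,0,0]],[[0.007,0.08,0],[0,0,0]],[[0,0,0],[0,0,0]]])

```text
clock: 21.7
ee_pos: [0.5582, 0.0165, 0.0084]
tcp_rot: [-3.141, -0.0, 1.406]
contact_force: [-0.3, -0.4, 0.1]
width: 0.0424
```

```bash
python3 st.py o scene,260,140,120,100,6
```

```text
t 21.7 pos [0.5582 0.0165 0.0084] rpy deg [-1.7999e+02 -1.0000e-02  8.0540e+01] F [-0.35 -0.44  0.07] w 0.0424
scene TCP px [315.8 206.6]
```

View pics/o_scene.png

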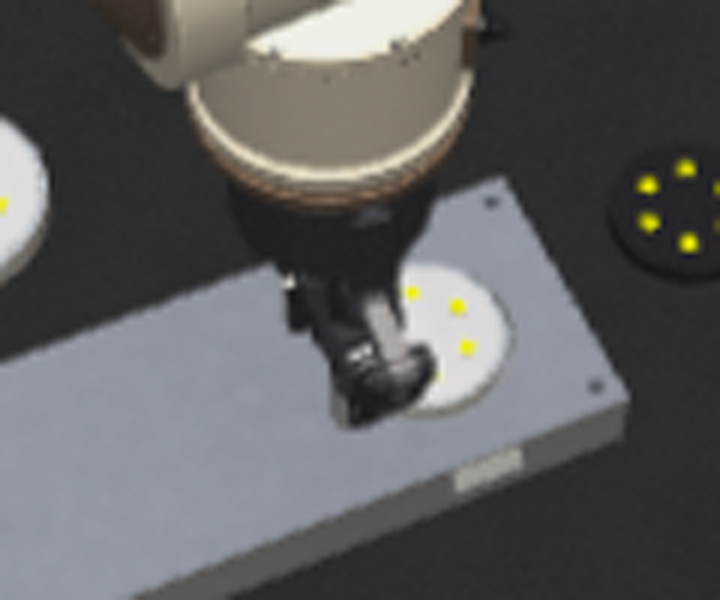

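>>> servo_tool(increments=[[[0.005,0.03,0],[0,0,0]],[[0,0,0],[0,0,0]]])

```text
clock: 22.0
ee_pos: [0.5585, 0.0177, 0.0085]
tcp_rot: [-3.142, -0.0, 1.405]
contact_force: [-0.3, 0.2, 0.1]
width: 0.0427
```

>>> servo_tool(increments=[[[0.003,0.02,0],[0,0,0]],[[0,0,0],[0,0,0]]])

```text
clock: 22.25
ee_pos: [0.5587, 0.0187, 0.0085]
tcp_rot: [-3.142, -0.0, 1.405]
contact_force: [-0.4, 0.2, 0.2]
width: 0.0426
```

```bash
python3 st.py p scene,260,140,120,100,6
```

```text
t 22.25 pos [0.5587 0.0187 0.0085] rpy deg [-180.     -0.     80.51] F [-0.4   0.17  0.15] w 0.0426
scene TCP px [316.6 206.4]
```

View pics/p_scene.png

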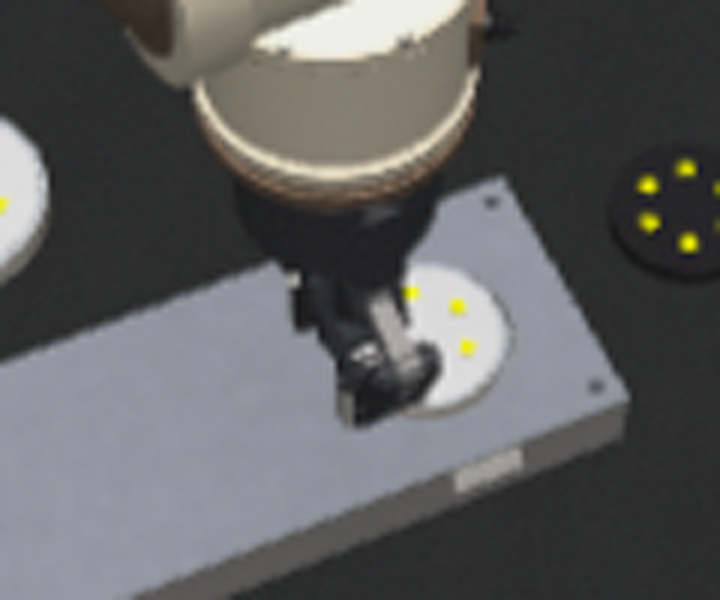

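The disc stayed put while the fingers advanced, so it looks trapped in the pocket. I'll lift off, move to the cover and check the disc from there.

>>> servo_tool(increments=[[[-0.01,-0.06,0.1],[0,0,0]],[[0,0,0.8],[0,0,0]],[[0,0,0.8],[0,0,0]],[[-0.147,0.72,0.7],[0,0,-0.0083]],[[-0.147,0.72,0],[0,0,-0.0083]],[[-0.147,0.72,0],[0,0,-0.0083]],[[-0.147,0.72,0],[0,0,-0.0083]],[[-0.147,0.72,0],[0,0,0]],[[-0.147,0.72,0],[0,0,0]],[[-0.147,0.72,0],[0,0,0]],[[-0.147,0.72,0],[0,0,0]],[[-0.147,0.78,0],[0,0,0]],[[0,0,0],[0,0,0]]])

```text
clock: 23.92
ee_pos: [0.4913, 0.3446, 0.1286]
tcp_rot: [-3.141, -0.0, 1.356]
contact_force: [0.3, -0.8, -0.6]
width: 0.043
```

```bash
python3 st.py q scene,260,60,180,140,4.4 top,150,155,150,120,5; python3 - <<'E'
from h import *
f=optics.grab_frame("scene")
cv2.imwrite("pics/q2.png",cv2.resize(f["pixels"][170:225,300:370],None,fx=10,fy=10,interpolation=cv2.INTER_CUBIC))
E
```

```text
t 23.925 pos [0.4913 0.3446 0.1286] rpy deg [-1.7999e+02 -2.0000e-02  7.7670e+01] F [ 0.33 -0.81 -0.62] w 0.043
scene TCP px [407.2 103.6]
top TCP px [182.3 223.6]
```

View pics/q_scene.png

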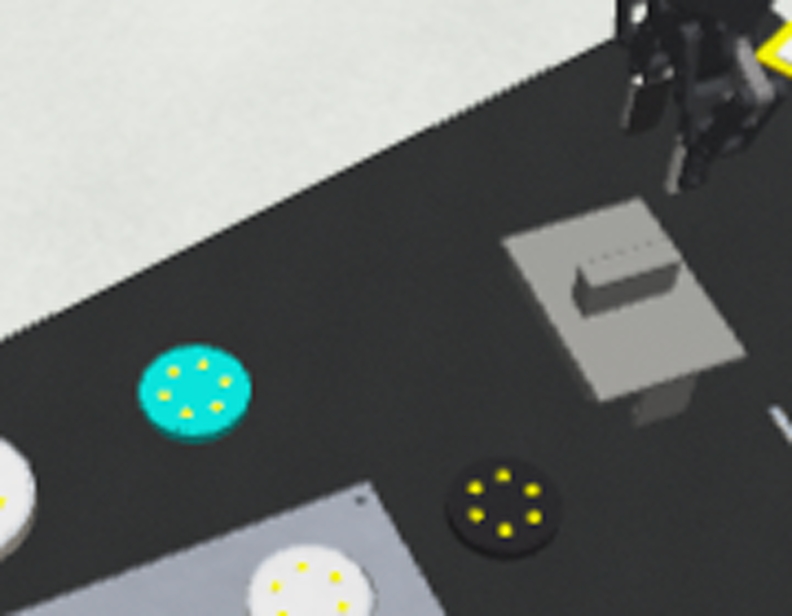

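View pics/q_top.png

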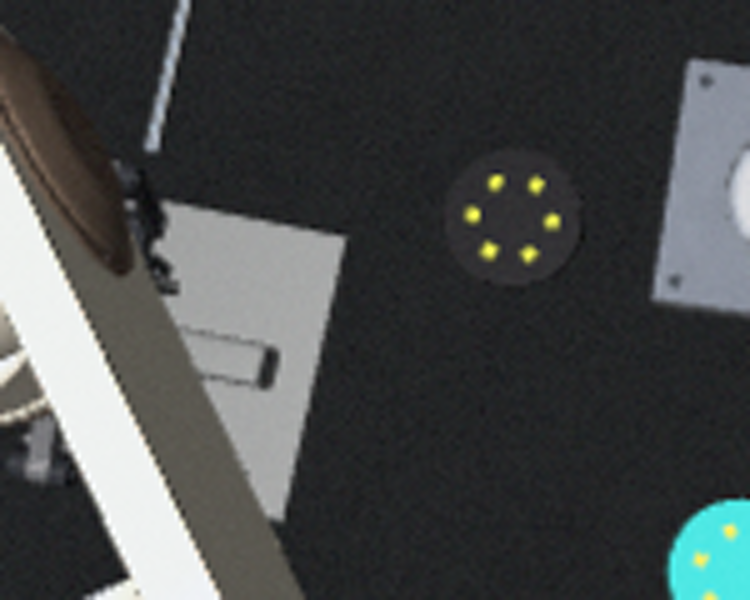

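View pics/q2.png

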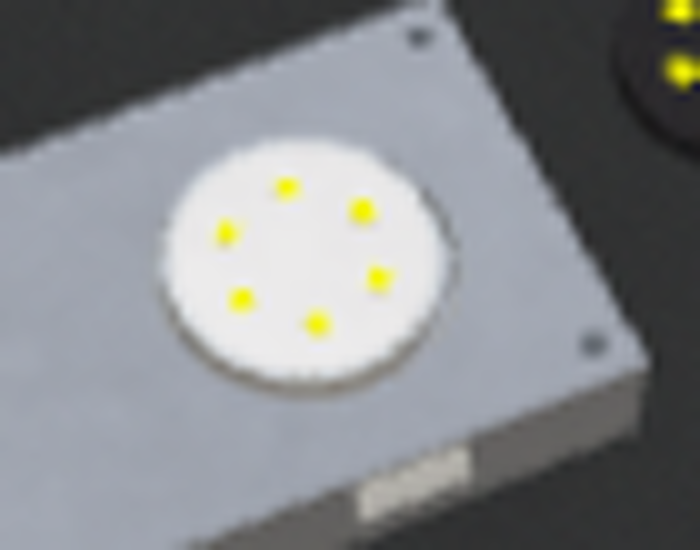

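The disc lies flat in the pocket with only a thin edge showing. Before gripping, I'll check the finger position sideways against the ridge.

```bash
python3 - <<'E'
from h import *
from fit import W
from scipy.spatial.transform import Rotation as Ro
f=optics.grab_frame("scene")
o=get_obs();T=o["ee_pos"];R=Ro.from_euler("xyz",o["tcp_rot"]).as_matrix()
x0,y0,w,h,s=385,50,70,75,9
im=cv2.resize(f["pixels"][y0:y0+h,x0:x0+w],None,fx=s,fy=s,interpolation=cv2.INTER_CUBIC)
def L(P,col):
    q=(proj(f,P)-[x0,y0]+.5)*s-.5
    cv2.polylines(im,[q.astype(int)],True,col,1,cv2.LINE_AA)
for zz,col in((.028,(0,0,255)),):
  for y in(-.0213,.0213):
    L([T+R@np.array(v) for v in ((-.011,y,-zz),(.011,y,-zz),(.011,y,-zz-.03),(-.011,y,-zz-.03))],col)
cv2.imwrite("pics/r.png",im)
E
```

```text
(no output)
```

View pics/r.png

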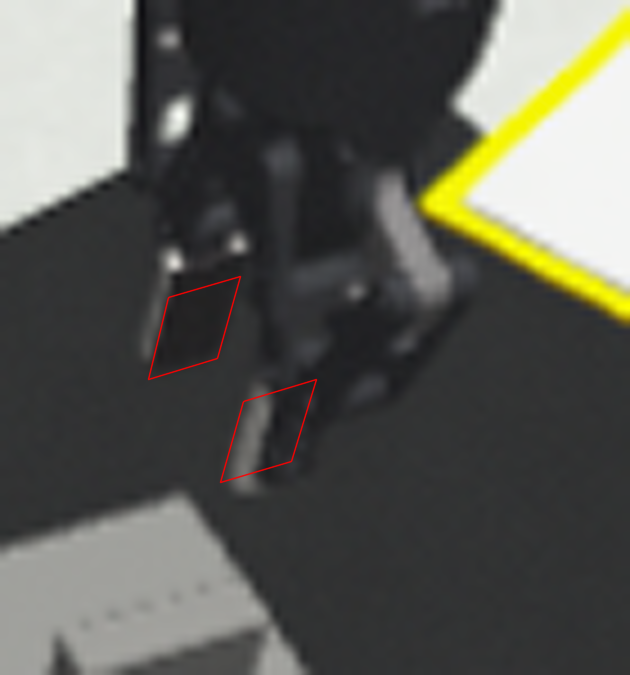

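>>> servo_tool(increments=[[[0.02,-0.03,-0.6],[0,0,0]],[[0,0,-0.6],[0,0,0]],[[0,0,-0.5],[0,0,0]],[[0,0,-0.25],[0,0,0]],[[0,0,-0.14],[0,0,0]],[[0,0,0],[0,0,0]]])

```text
clock: 24.88
ee_pos: [0.4933, 0.341, 0.0243]
tcp_rot: [3.141, -0.0, 1.353]
contact_force: [0.4, -0.1, 0.2]
width: 0.043
```

```bash
python3 st.py s scene,370,70,80,80,8
```

```text
t 24.875 pos [0.4933 0.341  0.0243] rpy deg [ 1.7999e+02 -1.0000e-02  7.7510e+01] F [ 0.44 -0.14  0.22] w 0.043
scene TCP px [399.3 131.2]
```

View pics/s_scene.png

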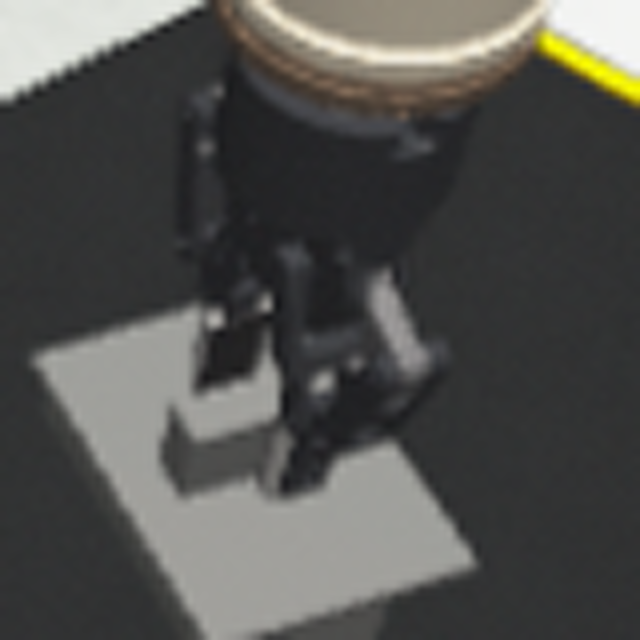

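>>> servo_tool(increments=[[[0,0,0],[0,0,0]],[[0,0,0],[0,0,0]],[[0,0,0],[0,0,0]],[[0,0,0],[0,0,0]],[[0,0,0],[0,0,0]]], claw=-1, newtons=60)

```text
clock: 25.55
ee_pos: [0.4934, 0.3414, 0.0249]
tcp_rot: [3.141, -0.001, 1.353]
contact_force: [-0.8, -0.4, 6.0]
width: 0.0185
```

```bash
python3 st.py t scene,370,70,80,80,8
```

```text
t 25.55 pos [0.4934 0.3414 0.0249] rpy deg [ 1.7995e+02 -5.0000e-02  7.7530e+01] F [-0.78 -0.44  6.01] w 0.0185
scene TCP px [399.4 131.1]
```

View pics/t_scene.png

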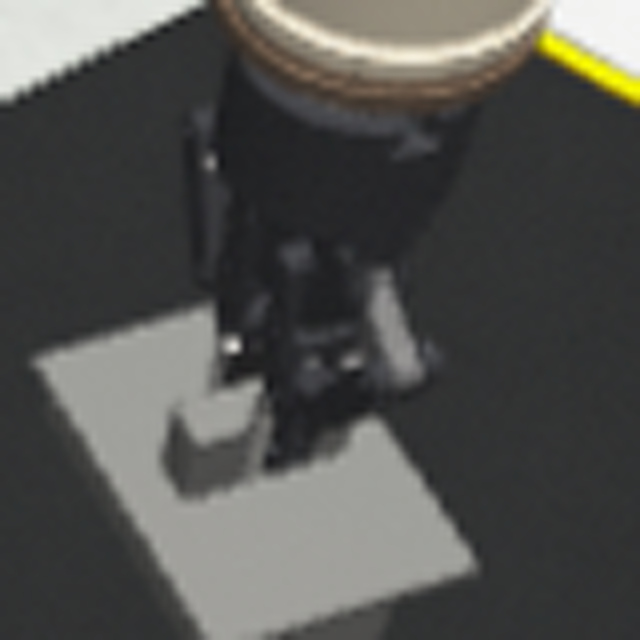

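>>> servo_tool(increments=[[[0,0,0.2],[0,0,0]],[[0,0,0.7],[0,0,0]],[[0,0,0.8],[0,0,0]],[[0.14,-0.57,0],[0,0,0.0083]],[[0.14,-0.57,0],[0,0,0.0083]],[[0.14,-0.57,0],[0,0,0.0083]],[[0.14,-0.57,0],[0,0,0.0083]],[[0.14,-0.57,0],[0,0,0]],[[0.14,-0.57,0],[0,0,0]],[[0.14,-0.57,0],[0,0,0]],[[0.14,-0.57,0],[0,0,0]],[[0.14,-0.57,0],[0,0,0]],[[0.16,-0.6,0],[0,0,0]],[[0,0,0],[0,0,0]],[[0,0,0],[0,0,0]]])

```text
clock: 27.48
ee_pos: [0.5639, 0.0549, 0.1093]
tcp_rot: [3.142, -0.0, 1.405]
contact_force: [0.1, 0.5, -1.3]
width: 0.0186
```

```bash
python3 st.py u scene,290,110,100,110,6.5 top,260,140,100,90,7
```

```text
t 27.475 pos [0.5639 0.0549 0.1093] rpy deg [ 1.80e+02 -1.00e-02  8.05e+01] F [ 0.08  0.5  -1.35] w 0.0186
scene TCP px [330.4 179.6]
top TCP px [309.7 189.8]
```

View pics/u_scene.png

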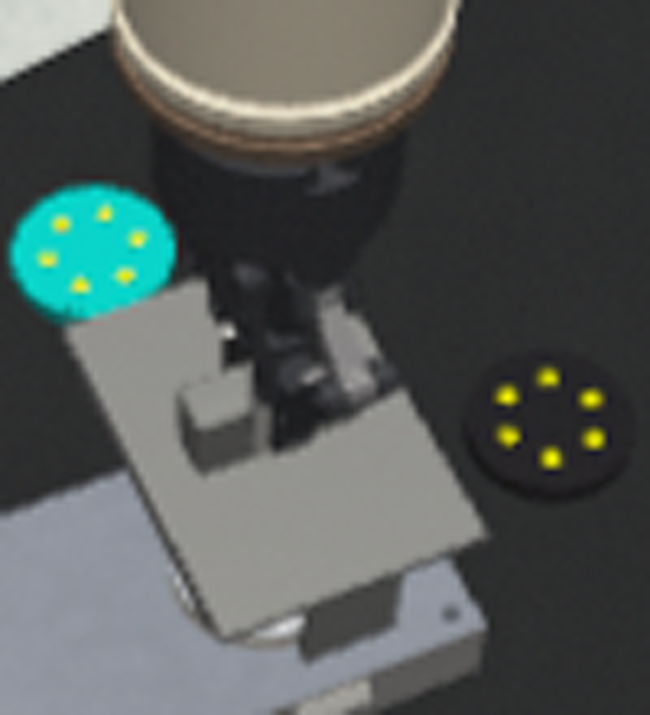

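View pics/u_top.png

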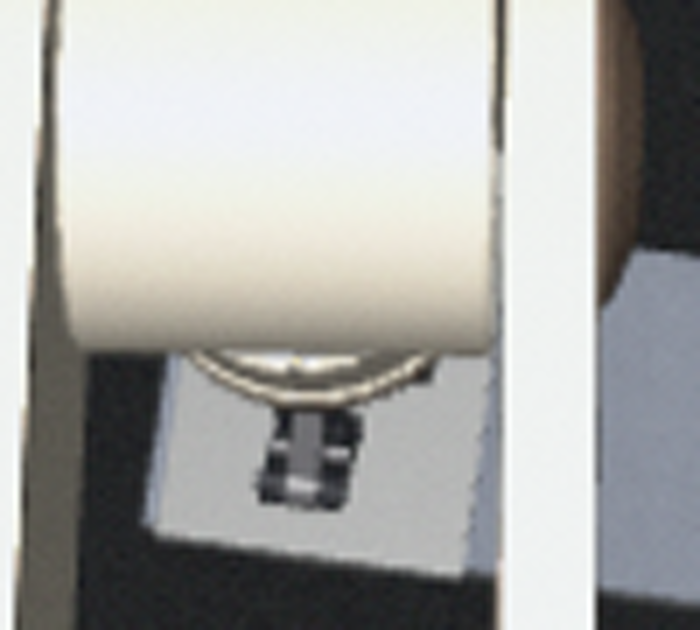

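```bash
cat > cov.py <<'E'
from fit import *
def rel(tag,fr,Lp,pts,uv,dz,p0,free=False):
    P=np.array(pts,float)
    def r(p):
        w=W(p,P); w[:,2]+= (p[3] if free else dz); return (proj(fr,w)-uv).ravel()
    s=least_squares(r,list(p0)+([dz] if free else [])); p=s.x
    c,sn=np.cos(Lp[2]),np.sin(Lp[2]); d=p[:2]-Lp[:2]
    print(tag,"world",p[:2].round(4),"local mm x %.1f y %.1f yaw %.2f"%((c*d[0]+sn*d[1])*1e3,(-sn*d[0]+c*d[1])*1e3-95,np.degrees(p[2]-Lp[2])),"z",p[3:].round(4),"res",s.fun.round(1))
Lt=[.5483,-.0364,np.radians(-9.48)]; Ls=[.5498,-.0379,np.radians(-9.50)]
E
python3 - <<'E'
from cov import *
a,b,z=.07,.05,.043
uvS=px([(67,325),(225,640),(490,540)],290,110,6.5); S=[(-a,-b,z),(a,-b,z),(a,b,z)]
uvT=px([(148,525),(465,578)],260,140,7); Tt=[(-a,b,z),(-a,-b,z)]
for dz in(.0824,.0844,.0864):
    rel("scene",g,Ls,S,uvS,dz,[.56,.05,-.16]); rel("top",f,Lt,Tt,uvT,dz,[.56,.05,-.16])
rel("scene free",g,Ls,S,uvS,.0844,[.56,.05,-.16],True)
E
```

```text
scene world [0.5653 0.0573] local mm x -0.4 y 1.4 yaw -0.91 z [] res [ 0.3  0.4 -0.3 -0.1  0.1 -0.3]
top world [0.5654 0.057 ] local mm x 1.5 y -0.1 yaw -1.47 z [] res [ 0.9  0.2 -0.9 -0.1]
scene world [0.5663 0.0566] local mm x 0.7 y 0.9 yaw -0.92 z [] res [ 0.2  0.3 -0.4 -0.   0.2 -0.3]
top world [0.5652 0.0569] local mm x 1.3 y -0.2 yaw -1.47 z [] res [ 0.8  0.1 -0.8 -0.1]
scene world [0.5673 0.0558] local mm x 1.8 y 0.3 yaw -0.93 z [] res [ 0.2  0.3 -0.4  0.   0.3 -0.3]
top world [0.565  0.0568] local mm x 1.2 y -0.4 yaw -1.47 z [] res [ 0.8  0.1 -0.8 -0.1]
scene free world [0.5674 0.0558] local mm x 1.9 y 0.3 yaw -0.93 z [0.0866] res [ 0.1  0.3 -0.4  0.   0.3 -0.2]
```

>>> servo_tool(increments=[[[-0.02,0,-0.3],[0,0,0.011]],[[0,0,-0.3],[0,0,0]],[[0,0,-0.2],[0,0,0]],[[0,0,0],[0,0,0]],[[0,0,0],[0,0,0]]])

```text
clock: 28.2
ee_pos: [0.5632, 0.0546, 0.0692]
tcp_rot: [3.141, -0.0, 1.422]
contact_force: [0.4, 0.4, -1.6]
width: 0.0192
```

```bash
python3 st.py v scene,295,130,80,100,7 top,265,185,80,60,10
```

```text
t 28.2 pos [0.5632 0.0546 0.0692] rpy deg [179.99  -0.    81.5 ] F [ 0.36  0.43 -1.61] w 0.0192
scene TCP px [329.7 188.5]
top TCP px [310.5 192.5]
```

View pics/v_scene.png

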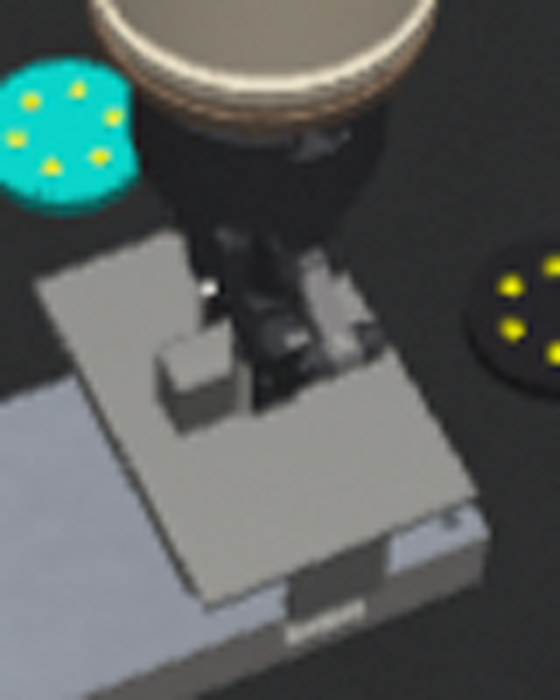

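View pics/v_top.png

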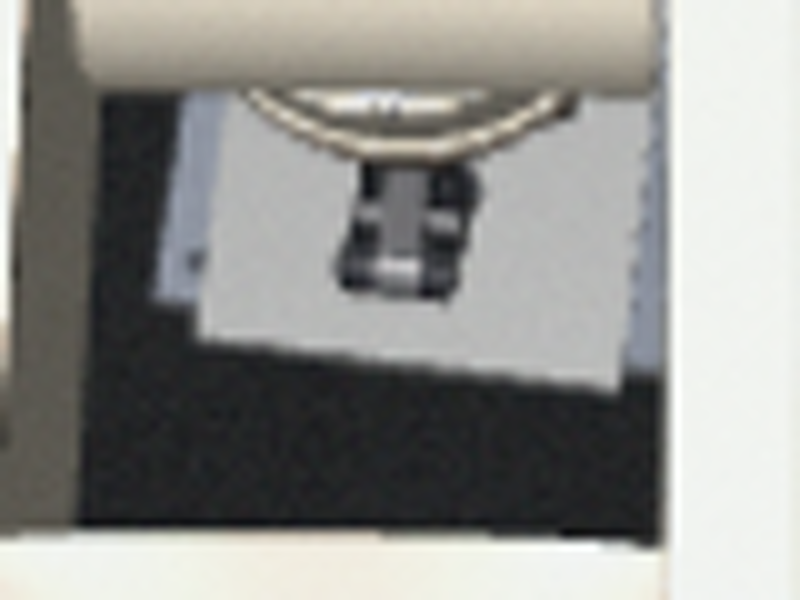

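```bash
cat > edge.py <<'E'
from fit import *
def edge(img,p,q,n=40,half=4,trim=.08):
    # subpixel edge points along segment p-q: max gradient along normal
    gr=cv2.cvtColor(img,cv2.COLOR_BGR2GRAY).astype(np.float32); gr=cv2.GaussianBlur(gr,(0,0),.7)
    p,q=np.array(p,float),np.array(q,float); d=(q-p)/np.linalg.norm(q-p); nn=np.array([-d[1],d[0]])
    t=np.linspace(trim,1-trim,n); o=np.arange(-half,half+.01,.1)
    pts=(p+(q-p)*t[:,None])[:,None]+nn*o[:,None]
    v=cv2.remap(gr,pts[...,0].astype(np.float32),pts[...,1].astype(np.float32),cv2.INTER_LINEAR)
    G=np.abs(np.gradient(v,axis=1)); i=G.argmax(1); e=pts[np.arange(n),i]
    vx,vy,x0,y0=cv2.fitLine(e.astype(np.float32),cv2.DIST_HUBER,0,.01,.01).ravel()
    r=np.abs((e-[x0,y0])@[-vy,vx]); return np.array([vx,vy,x0,y0]),np.median(r)
def ang(l): return np.degrees(np.arctan2(l[1],l[0])) if abs(l[0])>abs(l[1]) else np.degrees(np.arctan2(-l[0],l[1])) 
E
python3 - <<'E'
from edge import *
T=optics.grab_frame("top"); S=optics.grab_frame("scene"); pickle.dump((T,S),open("fr1.pkl","wb"))
P=lambda x,y:px([(x,y)],265,185,10)[0]
Q=lambda x,y:px([(x,y)],275,155,5)[0]
c=edge(T["pixels"],P(195,338),P(620,390)); l=edge(f["pixels"],Q(200,326),Q(681,393)); l2=edge(f["pixels"],Q(63,60),Q(711,148))
cl=edge(T["pixels"],P(235,100),P(195,338)); ll=edge(f["pixels"],Q(63,60),Q(27,300)); lr=edge(f["pixels"],Q(711,148),Q(681,393))
for n,e in(("cov -x",c),("lamp -x",l),("lamp +x",l2),("cov +y",cl),("lamp +y",ll),("lamp -y",lr)): print(n,e[0].round(3),"ang",ang(e[0]).round(2),"r",e[1].round(2))
# where cover -x edge should be: dz .0445-?
for dz in(.042,.0445,.047):
  L=np.array([.5483,-.0364,np.radians(-9.48)])
  for y in (-.05,.05):
    q=proj(T,W(L,[(-.07,.095+y,.043+dz)]))[0]; d=c[0]; off=(q-d[2:])@np.array([-d[1],d[0]])
    print(dz,y,"pred minus edge px (normal)",off.round(2), "mm",(off/.42).round(1))
  q=proj(T,W(L,[(-.05,.095+.05,.043+dz)]))[0]; d=cl[0]; off=(q-d[2:])@np.array([-d[1],d[0]]); print("  +y edge",off.round(2))
E
```

```text
cov -x [9.93000e-01 1.20000e-01 3.05861e+02 2.20918e+02] ang 6.87 r 0.15
lamp -x [9.90000e-01 1.39000e-01 3.62734e+02 2.26257e+02] ang 8.01 r 0.24
lamp +x [9.90000e-01 1.42000e-01 3.43390e+02 1.73908e+02] ang 8.17 r 0.16
cov +y [4.90000e-02 9.99000e-01 2.84020e+02 2.06047e+02] ang -2.79 r 1.07
lamp +y [ 1.55000e-01 -9.88000e-01  2.83066e+02  1.93691e+02] ang -171.07 r 0.15
lamp -y [ 1.26000e-01 -9.92000e-01  4.13686e+02  2.08695e+02] ang -172.76 r 0.16
0.042 -0.05 pred minus edge px (normal) 0.28 mm 0.7
0.042 0.05 pred minus edge px (normal) -0.57 mm -1.4
  +y edge -0.8
0.0445 -0.05 pred minus edge px (normal) 0.2 mm 0.5
0.0445 0.05 pred minus edge px (normal) -0.66 mm -1.6
  +y edge -0.72
0.047 -0.05 pred minus edge px (normal) 0.12 mm 0.3
0.047 0.05 pred minus edge px (normal) -0.74 mm -1.8
  +y edge -0.63
```

```bash
python3 - <<'E'
from edge import *
T,S=pickle.load(open("fr1.pkl","rb"))
P=lambda x,y:px([(x,y)],295,130,7)[0]
es={"-y":edge(S["pixels"],P(35,285),P(205,608),half=3),"+x":edge(S["pixels"],P(205,608),P(475,495),half=3),"-x":edge(S["pixels"],P(35,285),P(165,232),half=3)}
segs={"-y":[(-.06,-.05),(.06,-.05)],"+x":[(.07,-.04),(.07,.04)],"-x":[(-.07,-.045),(-.07,-.005)]}
L=np.array([.5498,-.0379,np.radians(-9.50)])
for dz in(.0425,.0445):
  for k in es:
    d=es[k][0]; print(dz,k,"r",es[k][1].round(2),[((proj(S,W(L,[(a,.095+b,.043+dz)]))[0]-d[2:])@np.array([-d[1],d[0]])).round(2) for a,b in segs[k]],"dir",d[:2].round(2))
E
```

```text
0.0425 -y r 0.49 [np.float64(-0.85), np.float64(0.55)] dir [0.48 0.88]
0.0425 +x r 0.42 [np.float64(0.72), np.float64(0.8)] dir [ 0.93 -0.37]
0.0425 -x r 0.14 [np.float64(0.66), np.float64(1.02)] dir [ 0.93 -0.37]
0.0445 -y r 0.49 [np.float64(-1.03), np.float64(0.35)] dir [0.48 0.88]
0.0445 +x r 0.42 [np.float64(0.34), np.float64(0.44)] dir [ 0.93 -0.37]
0.0445 -x r 0.14 [np.float64(0.22), np.float64(0.58)] dir [ 0.93 -0.37]
```

Line fits from both cameras agree the cover is about 1.1° over-rotated, and under 1 mm off in x and y. I'll correct that and lower it over the base.

>>> servo_tool(increments=[[[0.0145,0.014,0],[0,0,-0.0122]],[[0,0,-0.1],[0,0,0]],[[0,0,-0.1],[0,0,0]],[[0,0,-0.1],[0,0,0]],[[0,0,-0.08],[0,0,0]],[[0,0,0],[0,0,0]]])

```text
clock: 29.15
ee_pos: [0.5635, 0.0554, 0.0496]
tcp_rot: [-3.141, 0.0, 1.403]
contact_force: [0.1, -0.5, -2.1]
width: 0.019
```

```bash
python3 st.py w scene,295,130,80,100,7 top,265,185,80,60,10
```

```text
t 29.15 pos [0.5635 0.0554 0.0496] rpy deg [-179.96    0.     80.41] F [ 0.07 -0.53 -2.1 ] w 0.019
scene TCP px [329.9 192.6]
top TCP px [310.5 193.5]
```

View pics/w_scene.png

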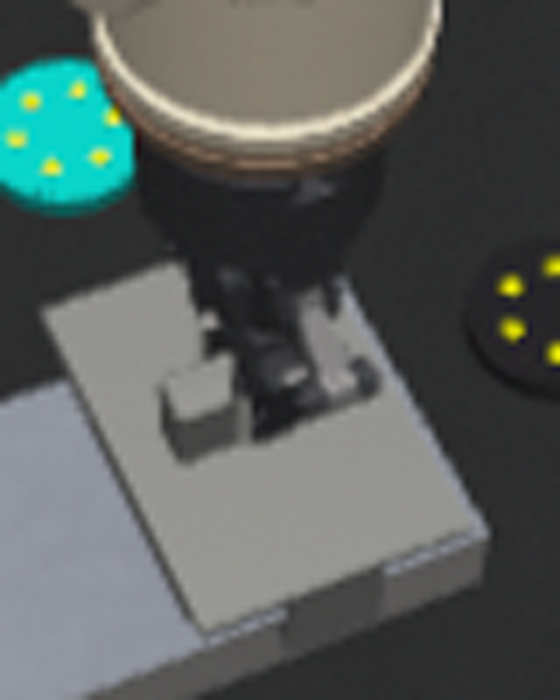

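View pics/w_top.png

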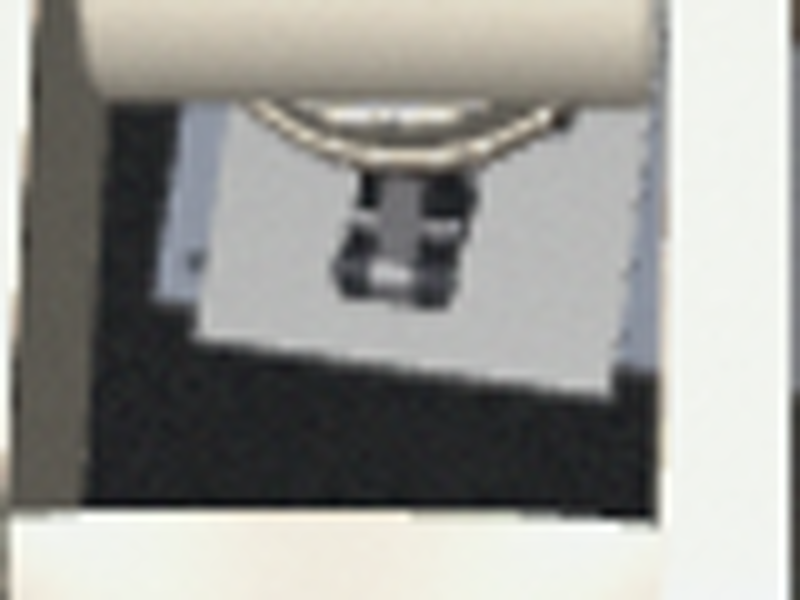

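>>> servo_tool(increments=[[[0,0,-0.04],[0,0,0]],[[0,0,-0.04],[0,0,0]],[[0,0,-0.03],[0,0,0]],[[0,0,0],[0,0,0]]])

```text
clock: 29.75
ee_pos: [0.564, 0.0553, 0.0447]
tcp_rot: [3.141, -0.0, 1.403]
contact_force: [1.9, 0.2, 0.1]
width: 0.0188
```

>>> servo_tool(increments=[[[0,0,-0.03],[0,0,0]],[[0,0,0],[0,0,0]]])

```text
clock: 30.0
ee_pos: [0.5639, 0.0553, 0.0433]
tcp_rot: [3.141, -0.0, 1.403]
contact_force: [0.6, -0.1, 4.5]
width: 0.0189
```

The catch contact shows up about 10 mm above home, as specified. Pushing down.

>>> servo_tool(increments=[[[0,0,-0.03],[0,0,0]],[[0,0,-0.03],[0,0,0]],[[0,0,0],[0,0,0]]])

```text
clock: 30.38
ee_pos: [0.564, 0.0554, 0.0404]
tcp_rot: [3.141, -0.0, 1.403]
contact_force: [0.8, -0.2, 7.6]
width: 0.0193
```

>>> servo_tool(increments=[[[0,0,-0.04],[0,0,0]],[[0,0,-0.04],[0,0,0]],[[0,0,0],[0,0,0]]])

```text
clock: 30.75
ee_pos: [0.5633, 0.0554, 0.0353]
tcp_rot: [-3.14, 0.0, 1.403]
contact_force: [2.0, -0.2, -6.0]
width: 0.019
```

>>> servo_tool(increments=[[[0,0,-0.03],[0,0,0]],[[0,0,-0.02],[0,0,0]],[[0,0,0],[0,0,0]]])

```text
clock: 31.12
ee_pos: [0.5636, 0.0554, 0.0334]
tcp_rot: [-3.141, 0.0, 1.403]
contact_force: [-0.6, -0.0, -2.6]
width: 0.0185
```

>>> servo_tool(increments=[[[0,0,-0.02],[0,0,0]],[[0,0,0],[0,0,0]]])

```text
clock: 31.38
ee_pos: [0.5637, 0.0554, 0.0329]
tcp_rot: [3.142, 0.0, 1.403]
contact_force: [-3.5, -0.6, 4.7]
width: 0.0189
```

>>> servo_tool(increments=[[[0,0,-0.03],[0,0,0]],[[0,0,0],[0,0,0]]])

```text
clock: 31.62
ee_pos: [0.5638, 0.0554, 0.0329]
tcp_rot: [3.141, 0.0, 1.403]
contact_force: [-13.0, -0.8, 26.7]
width: 0.0187
```

```bash
python3 st.py x scene,295,130,80,100,7
```

```text
t 31.625 pos [0.5638 0.0554 0.0329] rpy deg [179.96   0.    80.41] F [-13.03  -0.83  26.67] w 0.0187
scene TCP px [329.8 196.1]
```

View pics/x_scene.png

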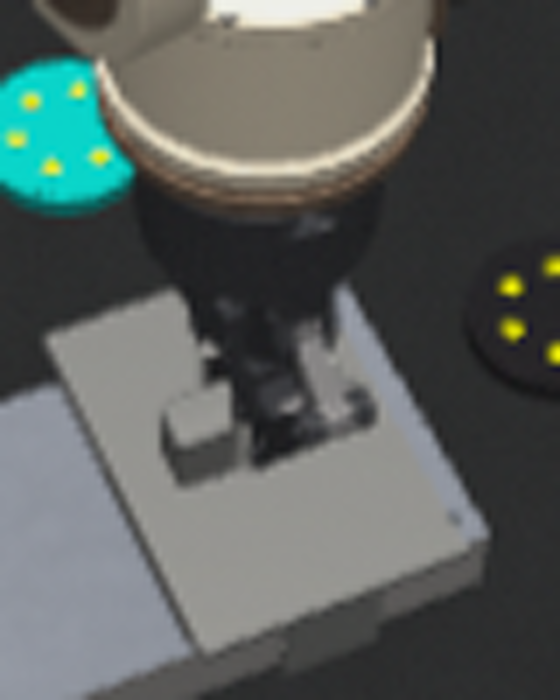

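It's home at the expected height, held against 27 N. I'll relieve the load, release and lift.

>>> servo_tool(increments=[[[0,0,0.03],[0,0,0]],[[0,0,0],[0,0,0]]])

```text
clock: 31.92
ee_pos: [0.5639, 0.0554, 0.0329]
tcp_rot: [3.141, -0.0, 1.403]
contact_force: [-3.2, -0.1, 8.1]
width: 0.0188
```

>>> servo_tool(increments=[[[0,0,0],[0,0,0]],[[0,0,0],[0,0,0]],[[0,0,0],[0,0,0]],[[0,0,0],[0,0,0]],[[0,0,0.5],[0,0,0]],[[0,0,0.7],[0,0,0]],[[0,0,0.7],[0,0,0]],[[-0.1,-0.6,0],[0,0,0]],[[-0.1,-0.6,0],[0,0,0]],[[-0.1,-0.6,0],[0,0,0]],[[0,0,0],[0,0,0]]], claw=0)

```text
clock: 33.3
ee_pos: [0.5485, -0.0362, 0.1275]
tcp_rot: [-3.142, 0.0, 1.401]
contact_force: [1.3, 0.6, 0.2]
width: 0.0427
```

```bash
python3 st.py y scene,290,130,90,90,8 top,260,140,100,90,7; python3 - <<'E'
from edge import *
S=optics.grab_frame("scene");T=optics.grab_frame("top"); pickle.dump((T,S),open("fr2.pkl","wb"))
E
```

```text
t 33.3 pos [ 0.5485 -0.0362  0.1275] rpy deg [-1.800e+02  1.000e-02  8.028e+01] F [1.31 0.6  0.17] w 0.0427
scene TCP px [293.1 189.4]
top TCP px [349.7 194.3]
```

View pics/y_scene.png

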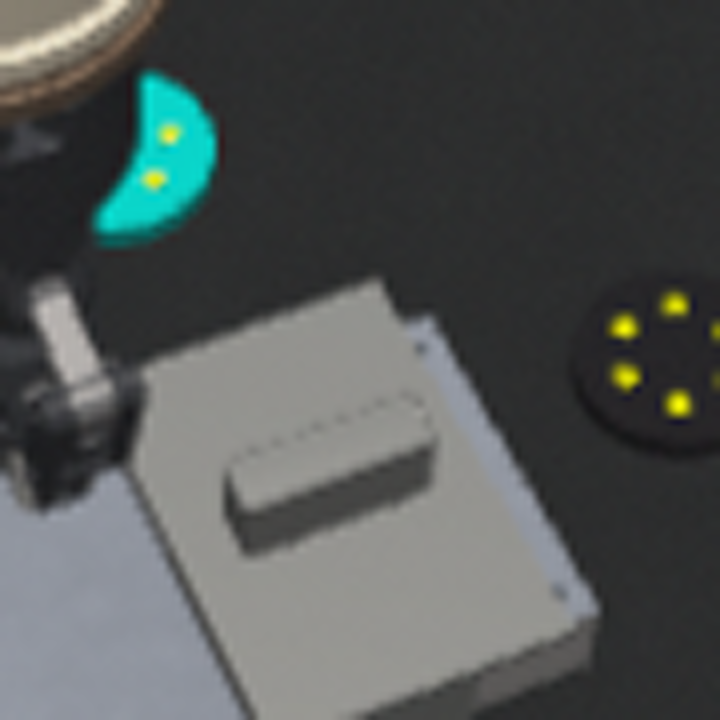

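View pics/y_top.png

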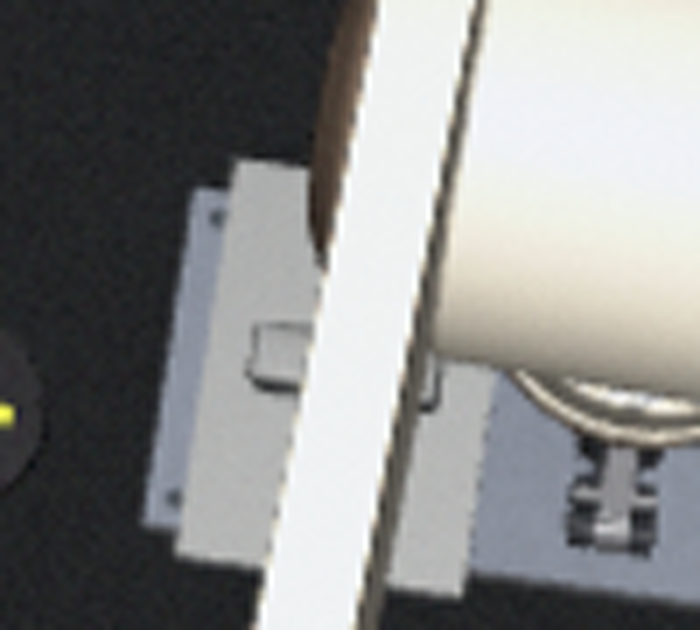

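>>> servo_tool(increments=[[[-0.1065,-0.6555,0],[0,0,0]],[[-0.1065,-0.6555,0],[0,0,0]],[[-0.1065,-0.6555,0],[0,0,0]],[[-0.1065,-0.6555,0],[0,0,0]],[[0,0,-0.5],[0,0,0]],[[0,0,-0.5],[0,0,0]],[[0,0,-0.5],[0,0,0]],[[0,0,-0.15],[0,0,0]],[[0,0,0],[0,0,0]]], claw=-1)

```text
clock: 34.62
ee_pos: [0.5276, -0.1654, 0.0451]
tcp_rot: [-3.141, -0.0, 1.404]
contact_force: [-0.3, -0.8, 0.0]
width: 0.0001
```

```bash
python3 st.py z scene,225,110,150,130,5 top,260,140,150,100,5; python3 - <<'E'
from edge import *
from scipy.spatial.transform import Rotation as Ro
T=optics.grab_frame("top");S=optics.grab_frame("scene"); pickle.dump((T,S),open("fr2.pkl","wb"))
# cover predicted outline overlay at home
for n,fr,L,(x0,y0,w,h) in(("t",T,[.5483,-.0364,np.radians(-9.48)],(265,150,80,80)),("s",S,[.5498,-.0379,np.radians(-9.5)],(290,140,90,90))):
    s=8; im=cv2.resize(fr["pixels"][y0:y0+h,x0:x0+w],None,fx=s,fy=s,interpolation=cv2.INTER_CUBIC)
    for a,b,z,col in((.07,.05,.051,(0,0,255)),(.01,.032,.083,(0,255,0))):
        P=W(L,[(i*a,.095+j*b,z) for i,j in((1,1),(1,-1),(-1,-1),(-1,1))])
        q=(proj(fr,P)-[x0,y0]+.5)*s-.5; cv2.polylines(im,[np.round(q*16).astype(int)],True,col,1,cv2.LINE_AA,4)
    cv2.imwrite(f"pics/home_{n}.png",im)
E
```

```text
t 34.625 pos [ 0.5276 -0.1654  0.0451] rpy deg [-1.7998e+02 -1.0000e-02  8.0440e+01] F [-0.27 -0.77  0.02] w 0.0001
scene TCP px [244.2 227.1]
top TCP px [402.3 206.1]
```

View pics/z_scene.png

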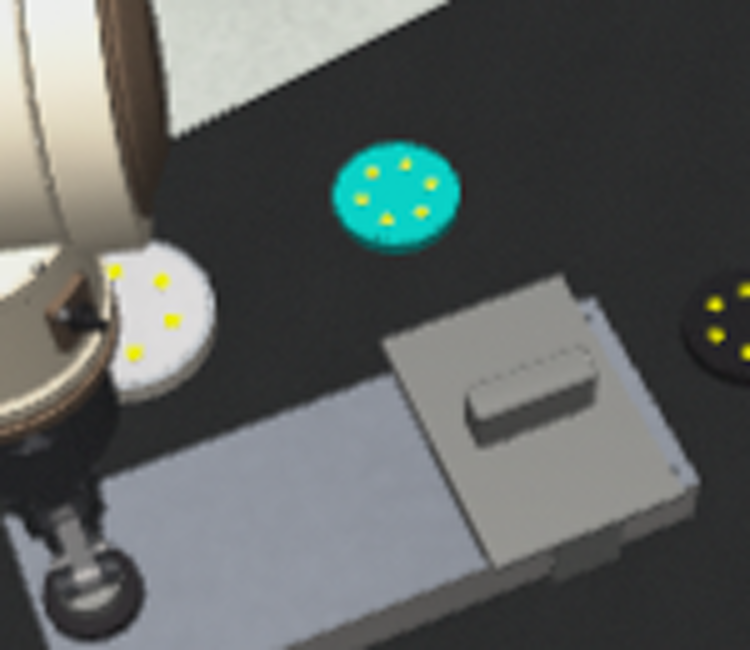

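View pics/home_s.png

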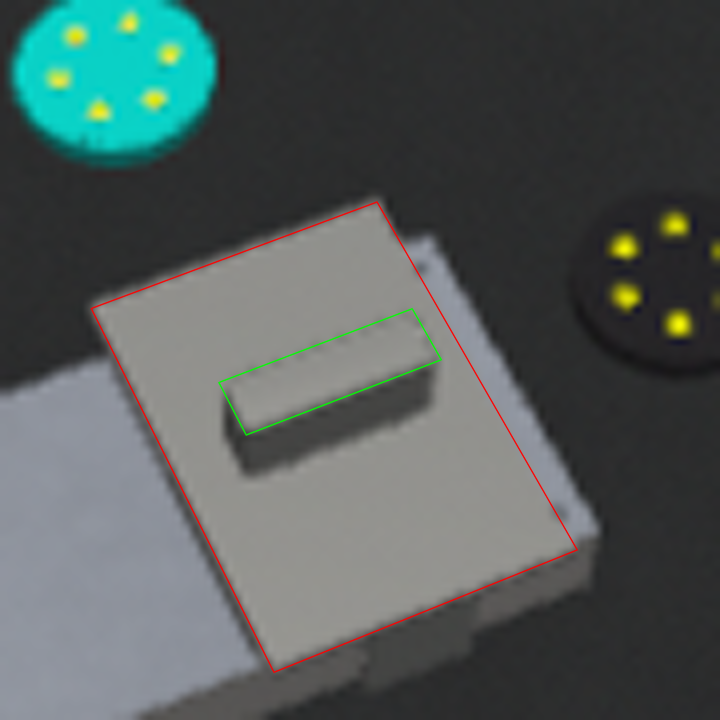

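View pics/home_t.png

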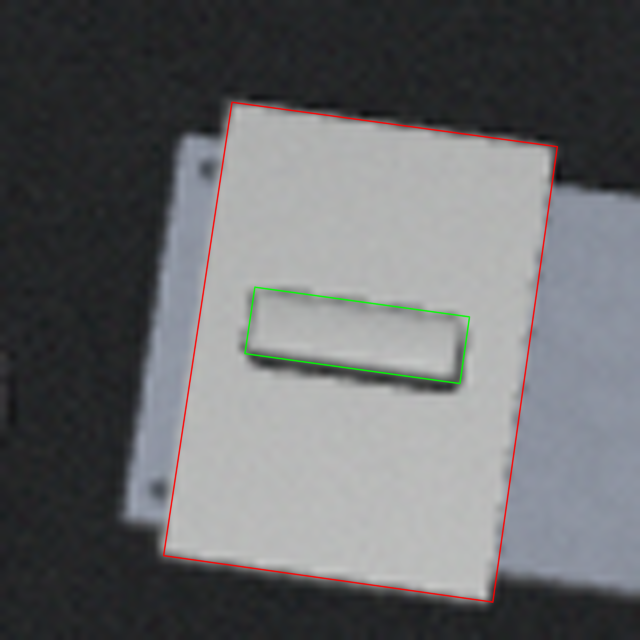

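The cover matches the predicted home outline in both cameras. Now the button: approach in small steps.

>>> servo_tool(increments=[[[-0.008,-0.036,-0.1],[0,0,0]],[[0,0,-0.1],[0,0,0]],[[0,0,-0.06],[0,0,0]],[[0,0,0],[0,0,0]]])

```text
clock: 35.33
ee_pos: [0.5269, -0.1675, 0.0316]
tcp_rot: [-3.141, -0.0, 1.403]
contact_force: [-1.0, -0.2, -0.6]
width: -0.0003
```

>>> servo_tool(increments=[[[0,0,-0.04],[0,0,0]],[[0,0,0],[0,0,0]]])

```text
clock: 35.58
ee_pos: [0.527, -0.1675, 0.0299]
tcp_rot: [-3.141, -0.0, 1.403]
contact_force: [0.2, 0.0, -0.2]
width: 0.0002
```

>>> servo_tool(increments=[[[0,0,-0.04],[0,0,0]],[[0,0,0],[0,0,0]]])

```text
clock: 35.83
ee_pos: [0.5272, -0.1676, 0.028]
tcp_rot: [3.141, 0.0, 1.403]
contact_force: [1.0, -1.0, 2.1]
width: 0.0
```

>>> servo_tool(increments=[[[0,0,-0.04],[0,0,0]],[[0,0,0],[0,0,0]]])

```text
clock: 36.08
ee_pos: [0.5272, -0.1676, 0.026]
tcp_rot: [3.141, 0.0, 1.403]
contact_force: [0.1, -0.7, 3.0]
width: 0.0001
```

>>> servo_tool(increments=[[[0,0,-0.04],[0,0,0]],[[0,0,-0.02],[0,0,0]],[[0,0,0],[0,0,0]]])

```text
clock: 36.45
ee_pos: [0.5272, -0.1676, 0.0232]
tcp_rot: [3.141, 0.0, 1.403]
contact_force: [-0.4, 0.8, 6.1]
width: 0.0002
```

>>> servo_tool(increments=[[[0,0,-0.02],[0,0,0]],[[0,0,0],[0,0,0]]])

```text
clock: 36.7
ee_pos: [0.5273, -0.1676, 0.023]
tcp_rot: [3.141, 0.0, 1.403]
contact_force: [-4.6, 2.2, 18.1]
width: 0.0001
```

The button is at its hard stop: no further travel and 18 N. Releasing and retreating upward.

>>> servo_tool(increments=[[[0,0,0],[0,0,0]],[[0,0,0.1],[0,0,0]],[[0,0,0.2],[0,0,0]],[[0,0,0.5],[0,0,0]],[[0,0,0.8],[0,0,0]],[[0,0,0.8],[0,0,0]],[[0,0,0.6],[0,0,0]],[[-0.5,-0.2,0],[0,0,0]],[[-0.5,-0.2,0],[0,0,0]],[[-0.5,-0.2,0],[0,0,0]],[[0,0,0],[0,0,0]],[[0,0,0],[0,0,0]]])

```text
clock: 38.2
ee_pos: [0.4523, -0.1975, 0.1722]
tcp_rot: [3.141, -0.0, 1.403]
contact_force: [-0.0, -0.4, 0.0]
width: -0.0005
```

```bash
python3 st.py end scene,120,60,380,300,2.1 top,130,60,400,240,2; python3 - <<'E'
from edge import *
S=optics.grab_frame("scene"); 
cv2.imwrite("pics/end2.png",cv2.resize(S["pixels"][160:265,220:370],None,fx=5,fy=5,interpolation=cv2.INTER_CUBIC))
E
```

```text
t 38.2 pos [ 0.4523 -0.1975  0.1722] rpy deg [179.99  -0.    80.39] F [-0.03 -0.37  0.05] w -0.0005
scene TCP px [203.7 182.2]
top TCP px [426.9 233.8]
```

View pics/end_scene.png

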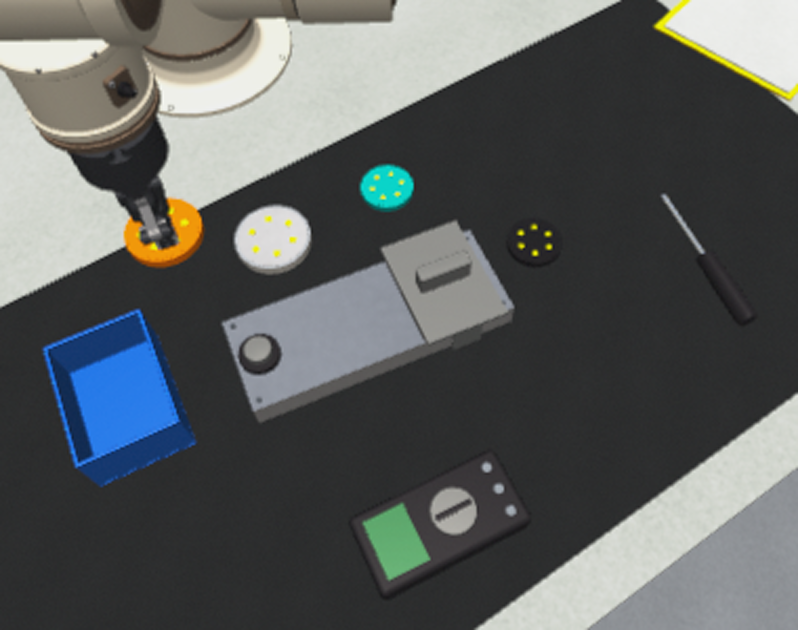

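View pics/end2.png

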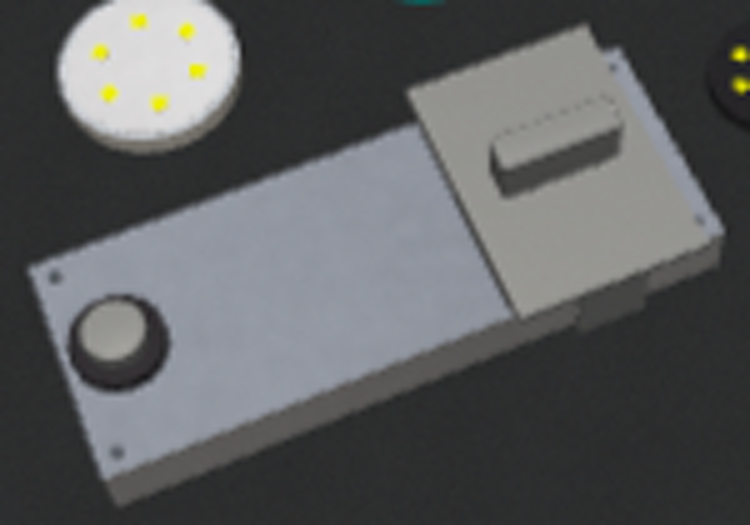

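View pics/end_top.png

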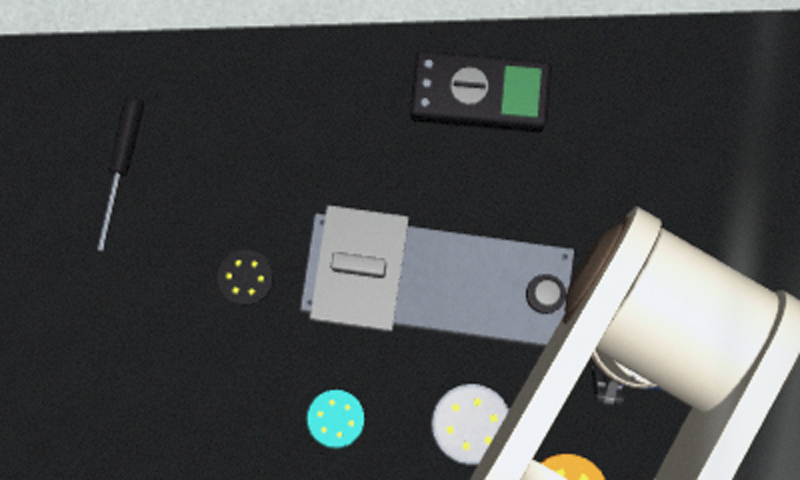

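```bash
python3 -c "
from workcell import ctrl
print(ctrl.finish_job())"
```

```text
the job is handed in; nothing more can be done
None
```

The lamp is assembled and handed in at about 38 s of the 61 s allowed. The order was as asked:

- **Disc:** I pushed the smaller white disc along the base top until it dropped into the pocket. Before the cover went on, the picture showed it lying flat with only a thin edge proud.
- **Cover:** I centred it over the disc and pushed it down. It met the catches about 10 mm above home, snapped past at 7.6 N or a little more, then stopped dead under about 27 N at the expected height. After release, it matched the predicted home outline in both cameras to about a pixel.
- **Test button:** I pressed it to its hard stop, which held against 18 N, and let it go. The last pictures show it sprung back up.
- **Crate, meter and screwdriver:** The final pictures show them where they started. The arm was clear of everything, with the wrist force near zero.

**Checks that disagreed:**
- **Tool length:** The real finger tips sit about 26–28 mm short of the reported TCP along the tool axis. My first two pushes passed above the disc without moving it. I measured the offset from a tilted view and allowed for it in the later steps, and the button contact height agreed with it.
- **Cover angle:** An early reading from hand-picked corners made me over-rotate the cover by about 1°. Line fits in both cameras showed this, and I corrected it before lowering.

**Not confirmed directly:** I have no joint reading for the button. Full travel is inferred from the hard stop after about 5.5 mm.

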